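Aim a coffee-pot body and a flux sprayer at each other and spray

ROBOT

A 6-joint arm with a two-finger parallel gripper is mounted at the origin on the work surface. World frame = base frame: x ahead of the robot, y to its left, z up, the work surface at z = 0. Lengths are in m, angles in rad, forces in N, time in s.
With the tool pointing down it reaches from about 0.375 to 0.9 m from the base axis. Payload 3.1 kg.
Tool frame: the origin (TCP) lies at the very end of the fingers, on their centre line; the grasp point (between the pads) lies 19 mm behind it; z points along the fingers, y is the line along which they close (so a half turn about z gives the same grasp; the last joint's range is limited). The gripper opens to 85 mm and grips with 20 to 120 N. Pads are 22 mm wide; open, the fingers measure 114 mm over their backs; the gripper's body (76 mm by 85 mm) begins 54 mm behind the grasp point. The pads swing forward as they close: fully open they stand 13 mm farther back than shut.
Start: joints at [-1.474, 0.527, 1.433, -0, 1.181, -0.178], TCP at [0.17, -0.602, 0.231] pointing down, gripper open.
Joint ranges: [-3.08, 3.08], [-0.75, 2.2], [0.22, 2.44], [-1.43, 4.57], [0, 2.65], [-2.85, 2.85]. Speed limits (rad/s): [2.79, 2.79, 3.14, 3.14, 3.14, 3.14].

INTERFACE

Orientations are given as a unit quaternion [x, y, z, w].
In Python, from station import manip, vision gives the robot as it stands.
- The arm moves only by the tool drive_tool, never from a script. Its argument "deltas" is a list that holds one entry, the list of rows, each a list of 4 numbers: the shift along the tool's x, y, z in mm, then the turn about the tool's z in rad. A call has 1 to 5 rows; each row is the pose to reach, as a shift and turn from the pose commanded when the call began, along the tool's axes at that moment; what a row does not reach only later rows make up. A row lasts 1/12 s, in which the tool goes at most 41.7 mm and 7.16 degrees, less where a joint would pass 70% of its speed; a pose out of reach is approached as far as the arm can. A call with a gripper value outside its range is refused whole. "jaw" is the finger opening in mm, from 0 to 85.4, set as the call begins (left out, the last holds). The fingers move at their own pace and stop on an object; "force" is the grip in N (left out, the last holds). Time passes only in rows, so rows that repeat a pose let the fingers close. It gives the time, the measured TCP pose, the force, the opening and the grip force at its end, in the units of the state.
- manip.sense(): the state, without advancing time (a new reading comes with each control period).
- vision.snapshot(name): name is "scene" or "side" or "wrist"; returns the picture (384x512x3 uint8, red, green, blue); there is no depth.
- vision.camera_model(name): a dict with "camera_matrix" (3x3 intrinsics, pixels), "rvec" (rotation vector, rad) and "tvec" (3), from world to camera coordinates, as OpenCV has them. Camera axes: x right, y down, z forward; pixel columns grow to the right and rows downward; lengths in m; the calibration is good to about 2 mm. A picture is of the moment at which its call begins: read the wrist's pose just before it. camera_model takes no time and is no camera call; for the wrist camera it gives the pose at the moment of the call.
- manip.sign_off(): hands the job in; it is judged then, once.
The state is a dict: "t": time; "q": joint angles; "qd": joint speeds; "tau": joint torques, N m; "tcp_pos": TCP position; "tool_rot": TCP orientation; "force": force on the tool from outside, world axes, zero at the start; "ft_torque": the same for the moment, N m; "finger_gap": opening from 0.0 (shut) to 1.0 (fully open); "gripper_force": force on a finger pad.
Only numpy, scipy, OpenCV 4.12 (cv2) and the standard library are available. Lean on these libraries where they do the work, as an engineer would, in place of code of your own. Each camera call takes 0.05 s, during which the arm holds its last target. There are 200 camera calls.

TASK

The steel coffee-pot body leaning in the sloping cradle needs flux before brazing: stand it gently upright in the middle of the round firebrick disc with its spout facing the spray canister, and turn the canister's head until its nozzle points at the pot. Then press the head fully down for a moment and let it spring back up. Leave the crucible, the tin and the file where they lie.

Things in the scene. Friction and masses are not known exactly. Their poses are not given: they have to be found in the camera images.
- pot: Loose steel pot, 130 mm tall, 0.3 kg. Origin: centre of its underside; z up its axis, x to its spout. Belly 60 mm diameter up to 72 mm, shoulder to 88 mm, neck 42 mm diameter from 88 to 130 mm (grip here). Spout: bent 18 mm bar from the belly at 35 mm height to 70 mm from the axis. At first it leans 35 degrees in the cradle, top towards the robot, spout on the upper, far side.
- spout_tip (a point): Centre of the end of the pot's spout: 70 mm along x and 78 mm along z in the pot's frame; moves with it.
- cradle: Fixed sloping cradle of steel and firebrick, foot 150 x 110 mm. Origin: centre of the foot's underside. The pot's underside rests centred on its ledge at x 20 mm, z 45 mm; the pot's axis leans 35 degrees to this frame's -x. A back plate and two rails (81 mm wide overall) hold the pot's lowest 75 mm; the neck stands free. Draw the pot out along its axis.
- disc: Fixed round pale firebrick disc, 130 mm diameter, 30 mm high, with a dark ring of 72 mm diameter around its middle. Origin: centre of its underside on the bench.
- disc_top (a point): Centre of the disc's flat top, 30 mm above the bench; the middle where the pot must stand.
- canister: Fixed upright aluminium spray canister, 66 mm diameter, clamped on a 100 x 100 mm foot. Origin: centre of the foot's underside on the bench; the head turns about this vertical axis. Its shoulder ends at 130 mm, its neck (32 mm diameter) at 142 mm height.
- head_top (a point): Centre of the flat top of the canister's grey head, on the turning axis, 194 mm above the bench when up. Turns and sinks with the head: x points along the nozzle, z up. The head is a block 56 mm long (x), 30 mm wide (y, two flat cheeks to grip), 40 mm high (154 to 194 mm above the bench).
- nozzle_tip (a point): Tip of the thin brass nozzle that sticks out of the head's +x end: 66 mm along x from the axis, 30 mm below the head's top.
- turn (a joint): Turning of the head, rad, counter-clockwise from above positive, stiff enough to stay where it is left; range -2.6 to 2.6. At 0 the nozzle points along the canister frame's -x (towards the robot).
- press (a joint): How far the sprung head is pressed down, m: 0 up, 0.010 fully down (about 9 N); springs back.
- crucible: Bystander: open round clay crucible bowl, 90 mm across, 40 mm high. Origin: centre of its underside.
- tin: Bystander: round steel tin with a brass lid, 56 mm diameter, 55 mm high. Origin: centre of its underside.
- file: Bystander: flat file with a wooden handle lying on the bench, 215 mm long, 22 mm high, x along it (handle from -95 to -10 mm, blade to +120 mm). Origin: on its underside.
Things that resemble listed ones, but are neither listed nor needed, are in the scene too. What is shaped like the canister but red is not meant.

How it is judged:
By the outcome, as a careful person would: the job done as asked, in the order asked, and still so for the second after the job is handed in, with the robot touching nothing.
It also fails if it takes over 51 s, if anything falls off the work surface, if the arm or the gripper's body presses on something with over 40 N, if the wrist force passes 120 N, or if a joint passes its speed limit or range.

## Working session

There is one attempt and no reset: what is moved stays moved. The work goes in short steps, Python scripts to look and compute and a tool call to move; the robot and the scene stay as the last step left them, time stands still between calls to the robot, and variables do not carry over. Pictures are saved under pics/ and viewed, at most 10 in all, crops included, and the job is handed in when it is done.

Besides the shell and the picture viewer there is one more tool, called after "Emit:" by a JSON object that holds its "method" and its "body". drive_tool: Moves the arm, as the interface text tells. Its arguments: {"type":"object","properties":{"deltas":{"type":"array"},"jaw":{"type":"number"},"force":{"type":"number"}},"required":["deltas"]}

```bash
ls; mkdir -p pics; python3 - <<'E'
from station import manip, vision
import cv2,numpy as np,json
s=manip.sense();print({k:np.round(v,3).tolist() for k,v in s.items()})
for n in("scene","side"):
    im=vision.snapshot(n);cv2.imwrite(f"pics/{n}0.png",im[:,:,::-1]);m=vision.camera_model(n);print(n,m)
E
python3 -c "
import cv2,numpy as np
a=cv2.imread('pics/scene0.png');b=cv2.imread('pics/side0.png')
for n,i in(('A',a),('B',b)):cv2.imwrite(f'pics/{n}.png',cv2.resize(i,(800,600),interpolation=cv2.INTER_CUBIC))"
```

```text
pics
{'t': 0.0, 'q': [-1.474, 0.528, 1.434, -0.0, 1.181, -0.178], 'qd': [0.001, -0.0, 0.0, -0.002, 0.001, -0.001], 'tau': [0.0, -44.235, -17.802, -0.0, 0.008, 0.0], 'tcp_pos': [0.17, -0.601, 0.23], 'tool_rot': [0.991, 0.137, 0.0, -0.001], 'force': [-0.203, 0.129, -0.198], 'ft_torque': [0.015, 0.0, -0.033], 'gripper_force': 0.0, 'finger_gap': 0.997}
scene {'camera_matrix': array([[378.69290925,   0.        , 255.65387993],
       [  0.        , 378.69290925, 191.83664215],
       [  0.        ,   0.        ,   1.        ]]), 'rvec': array([ 1.79158662,  1.5819199 , -0.75295756]), 'tvec': array([-0.026769  , -0.26127551,  1.71813755])}
side {'camera_matrix': array([[477.66551909,   0.        , 255.76350927],
       [  0.        , 477.66551909, 194.84320916],
       [  0.        ,   0.        ,   1.        ]]), 'rvec': array([ 2.43735023, -0.06989283,  0.01701052]), 'tvec': array([-0.56127108,  0.07976389,  1.77194942])}
```

View pics/A.png

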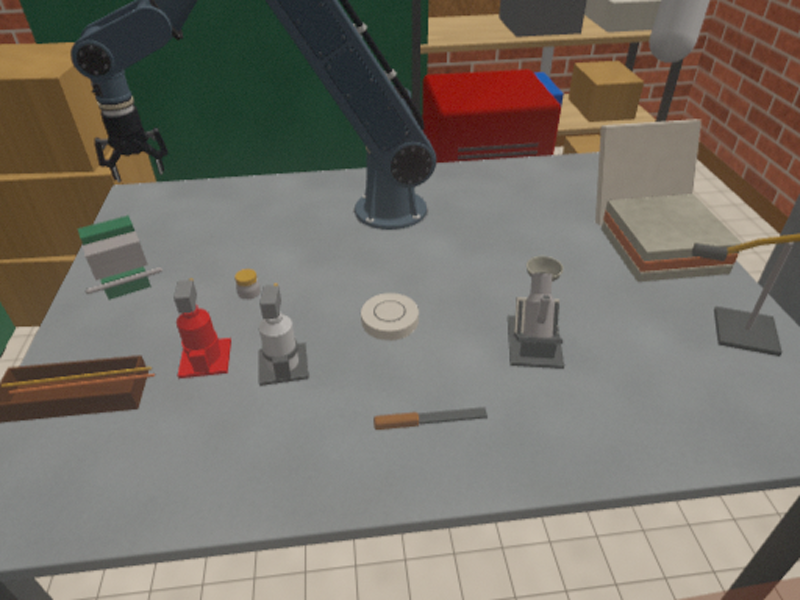

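View pics/B.png

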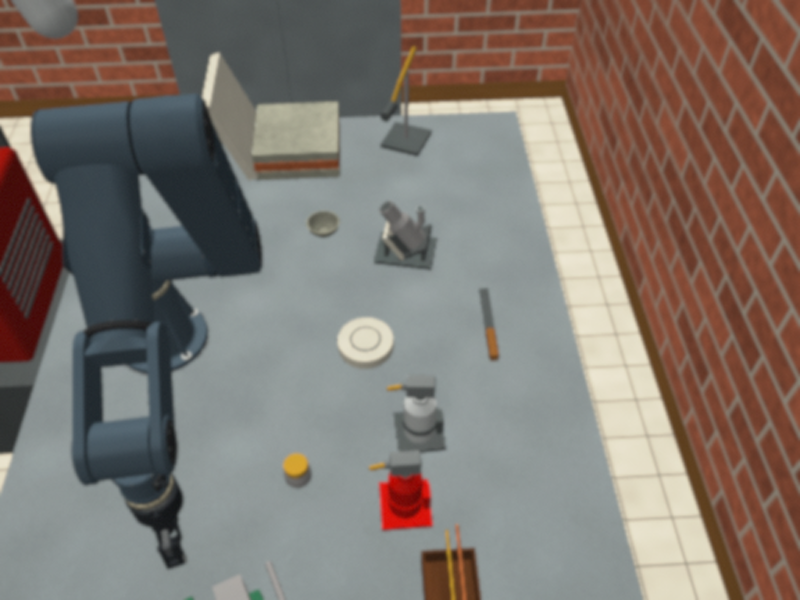

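The scene view (800x600 scale) shows the pot in its cradle at (540,310), the disc at (390,313), the file at (430,418) and the tin at (247,283). There are two canisters: an aluminium one at (280,330) and a red one at (200,335). In the side view they are at (420,410) and (405,490). The aluminium one fits the description, since the red one is ruled out explicitly. I'll confirm it in an enlarged crop.

```bash
cat > h.py <<'E'
from station import manip, vision
import cv2,numpy as np
def cam(n):
    m=vision.camera_model(n);R=cv2.Rodrigues(m["rvec"])[0];return m["camera_matrix"],R,np.array(m["tvec"]).ravel()
def ray(n,uv,c=None):
    K,R,t=c or cam(n);d=R.T@np.linalg.solve(K,np.array([uv[0],uv[1],1.]));return -R.T@t,d
def plane(n,uv,z,c=None):
    o,d=ray(n,uv,c);return o+d*(z-o[2])/d[2]
def tri(obs):
    A=np.zeros((3,3));b=np.zeros(3);L=[ray(*o) for o in obs]
    for o,d in L:
        d=d/np.linalg.norm(d);P=np.eye(3)-np.outer(d,d);A+=P;b+=P@o
    p=np.linalg.solve(A,b);return p,[np.linalg.norm(np.cross(p-o,d/np.linalg.norm(d)))for o,d in L]
def proj(n,p):
    K,R,t=cam(n);q=K@(R@np.array(p)+t);return q[:2]/q[2]
E
python3 - <<'E'
from h import *
s=1.5625
for n,pts in dict(scene=dict(disc=(390,311,.03),can=(283,364,.0),cradle=(536,340,0),tin=(246,276,.055),filea=(376,422,.01),fileb=(486,413,.01),head=(271,292,.194)),side=dict(disc=(365,338,.03),head=(420,380,.194),can=(419,430,0),cradle=(406,250,0),tin=(296,463,.055),cru=(322,220,.04),noz=(388,387,.164))).items():
    for k,(u,v,z) in pts.items(): print(n,k,np.round(plane(n,(u/s,v/s),z),3))
A=cv2.imread('pics/side0.png');B=cv2.imread('pics/scene0.png')
f=lambda i,x,y,w,h:cv2.resize(i[y:y+h,x:x+w],(400,300),interpolation=cv2.INTER_CUBIC)
cv2.imwrite('pics/C.png',np.vstack([np.hstack([f(A,225,225,80,60),f(A,220,120,80,60)]),np.hstack([f(B,145,180,80,60),f(B,305,160,100,75)])]))
E
```

```text
scene disc [ 0.48  -0.051  0.03 ]
scene can [ 0.585 -0.29   0.   ]
scene cradle [0.584 0.258 0.   ]
scene tin [ 0.339 -0.377  0.055]
scene filea [ 0.77  -0.109  0.01 ]
scene fileb [0.776 0.101 0.01 ]
scene head [ 0.583 -0.286  0.194]
side disc [ 0.479 -0.052  0.03 ]
side head [ 0.587 -0.289  0.194]
side can [ 0.588 -0.286  0.   ]
side cradle [0.593 0.256 0.   ]
side tin [ 0.334 -0.379  0.055]
side cru [0.376 0.341 0.04 ]
side noz [ 0.525 -0.281  0.164]
```

View pics/C.png

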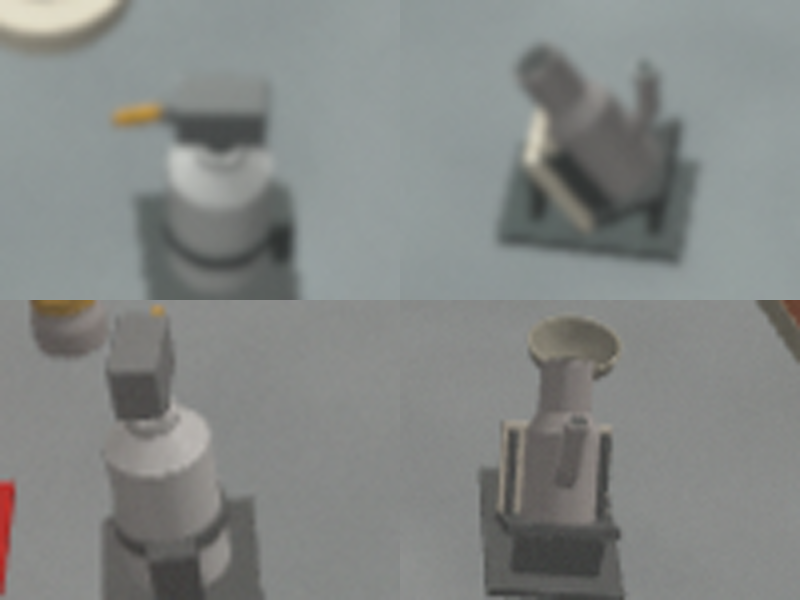

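The crop confirms it. The aluminium canister has its nozzle tip at side pixel (248,249), roughly toward the robot. The pot sits in the cradle with its neck rim at side (248,131) / scene (347,175) and its spout end at side (269,134) / scene (349,190).

```bash
python3 - <<'E'
from h import *
print('rim',*tri([('side',(248,131)),('scene',(346.75,175.5))]))
print('spout',*tri([('side',(269,134)),('scene',(349.5,190))]))
for c in[(240,168),(277,172.4),(280,152)]:print('cr side',plane('side',c,.01).round(3))
for c in[(327.5,233.75),(360,234.25),(325,202.5)]:print('cr scene',plane('scene',c,.01).round(3))
a=cv2.imread('pics/side0.png');h=cv2.cvtColor(a,cv2.COLOR_BGR2HSV)
print('noz',plane('side',(248,249),.164).round(4))
# disc by colour
for n in('side','scene'):
    h=cv2.cvtColor(cv2.imread(f'pics/{n}0.png'),cv2.COLOR_BGR2HSV)
    e=proj(n,(.48,-.051,.03));
    m=((h[...,2]>165)&(h[...,1]<75)).astype(np.uint8);y,x=np.mgrid[:384,:512];m[np.hypot(x-e[0],y-e[1])>25]=0
    P=np.column_stack([x[m>0],y[m>0]]);W=np.array([plane(n,p,.03,cam(n)) for p in cv2.convexHull(P.astype(np.int32))[:,0]])
    print(n,m.sum(),W.min(0).round(3),W.max(0).round(3),cv2.minEnclosingCircle(W[:,:2].astype(np.float32)))
E
```

```text
rim [0.54803592 0.26095072 0.15508386] [np.float64(0.0014733670444005166), np.float64(0.0014733670444002952)]
spout [0.62641145 0.24254921 0.15681086] [np.float64(0.0023618942307484228), np.float64(0.002361894230748186)]
cr side [0.51  0.207 0.01 ]
cr side [0.656 0.174 0.01 ]
cr side [0.678 0.287 0.01 ]
cr scene [0.66  0.182 0.01 ]
cr scene [0.676 0.285 0.01 ]
cr scene [0.511 0.214 0.01 ]
noz [ 0.5233 -0.2863  0.164 ]
side 876 [ 0.412 -0.118  0.03 ] [0.546 0.016 0.03 ] ((0.478166788816452, -0.051200028508901596), 0.06826163083314896)
scene 631 [ 0.416 -0.116  0.03 ] [0.541 0.01  0.03 ] ((0.47766152024269104, -0.05210331454873085), 0.06457880139350891)
```

Emit:
{"method": "drive_tool", "body": {"deltas": [[[33,-23,-8,0.1],[66,-46,-16,0.2],[98,-68,-24,0.3],[131,-91,-32,0.4],[164,-114,-40,0.484]]]}}

```text
t: 0.52
tcp_pos: [0.2971, -0.4455, 0.2711]
tool_rot: [0.994, -0.107, -0.0, -0.001]
force: [1.1, -0.5, 0.1]
finger_gap: 1.003
gripper_force: 0.0
```

Emit:
{"method": "drive_tool", "body": {"deltas": [[[5,-37,0,0],[10,-74,0,0],[16,-111,0,0],[21,-148,0,0],[26,-186,0,0]]]}}

```text
t: 0.93
tcp_pos: [0.3607, -0.2689, 0.2711]
tool_rot: [0.995, -0.105, -0.0, -0.0]
force: [0.3, -0.4, 0.4]
finger_gap: 0.997
gripper_force: 0.0
```

Emit:
{"method": "drive_tool", "body": {"deltas": [[[5,-37,0,0],[10,-74,0,0],[16,-111,0,0],[21,-148,0,0],[26,-186,0,0]]]}}

```text
t: 1.35
tcp_pos: [0.4247, -0.0924, 0.2712]
tool_rot: [0.995, -0.105, -0.0, 0.0]
force: [1.4, 0.4, -0.1]
finger_gap: 0.996
gripper_force: 0.0
```

Emit:
{"method": "drive_tool", "body": {"deltas": [[[5,-37,0,0],[10,-74,0,0],[16,-111,0,0],[21,-148,0,0],[26,-186,0,0]]]}}

```text
t: 1.77
tcp_pos: [0.4887, 0.0842, 0.2711]
tool_rot: [0.995, -0.104, -0.0, 0.0]
force: [0.5, -0.8, -0.3]
finger_gap: 0.999
gripper_force: 0.0
```

Emit:
{"method": "drive_tool", "body": {"deltas": [[[3,-30,0,0],[6,-50,0,0],[8,-70,0,0],[8,-70,0,0],[8,-70,0,0]]]}}

```text
t: 2.18
tcp_pos: [0.5107, 0.1498, 0.2708]
tool_rot: [0.995, -0.103, -0.001, 0.0]
force: [-1.0, -0.3, -0.3]
finger_gap: 0.998
gripper_force: 0.0
```

```bash
cat >> h.py <<'E'
def st():
    s=manip.sense();x,y,z,w=s['tool_rot'];psi=np.arctan2(2*(x*y+z*w),1-2*(y*y+z*z));return s,psi
def go(p,yawdeg):
    s,psi=st();d=np.array(p)-s['tcp_pos'];c,n=np.cos(psi),np.sin(psi)
    print('t',round(s['t'],2),'tcp',s['tcp_pos'].round(4) if hasattr(s['tcp_pos'],'round') else s['tcp_pos'],'yaw',round(np.degrees(psi),2),'F',np.round(s['force'],1),'gap',s['finger_gap'],s['gripper_force'])
    print('delta mm',np.round(1000*np.array([c*d[0]+n*d[1],n*d[0]-c*d[1],-d[2]]),1),'turn',round(np.radians((np.degrees(psi)-yawdeg+180)%360-180),3))
E
python3 - <<'E'
from h import *
go((.5518,.2582,.118),-12)
im=vision.snapshot('wrist');cv2.imwrite('pics/w1.png',im[:,:,::-1]);print(cam('wrist'))
print(proj('wrist',(.5518,.2582,.1367)))
E
```

```text
t 2.18 tcp [0.5107 0.1498 0.2708] yaw -11.86 F [-1.  -0.3 -0.3] gap 0.9975390934466856 0.0
delta mm [  18.  -114.5  152.8] turn 0.003
(array([[309.47172443,   0.        , 253.9507511 ],
       [  0.        , 309.47172443, 191.99760671],
       [  0.        ,   0.        ,   1.        ]]), array([[-0.20695004, -0.97835063,  0.0013108 ],
       [-0.93925206,  0.19905417,  0.27961225],
       [-0.27381974,  0.05663459, -0.96011211]]), array([0.25215009, 0.40278443, 0.54796142]))
[127.53547202 163.42275112]
```

View pics/w1.png

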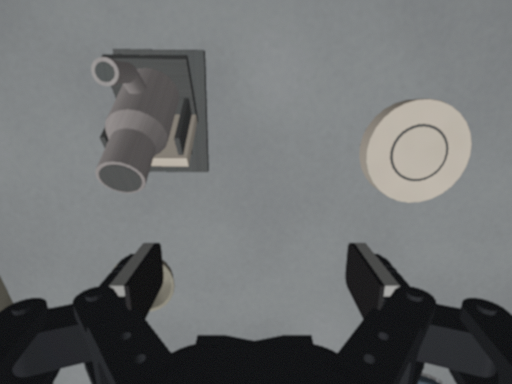

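The wrist view shows the pot's neck rim at (122,177) and its spout end at (105,72). The cradle foot's right edge runs from (205,50) to (209,171), and the disc's ring is centred at (419,153).

```bash
python3 - <<'E'
from h import *
print('rim',plane('wrist',(122,177),.1515).round(4),'spout',plane('wrist',(105,72),.149).round(4),'disc',plane('wrist',(419,153),.03).round(4))
a,b=plane('wrist',(205,50),.01),plane('wrist',(209,171),.01);print('edge',a,b,np.degrees(np.arctan2(*(a-b)[1::-1])))
print('tri rim',*tri([('side',(248,131)),('scene',(346.75,175.5)),('wrist',(122,177))]));print('tri sp',*tri([('side',(269,134)),('scene',(349.5,190)),('wrist',(105,72))]))
E
```

```text
rim [0.5429 0.2601 0.1515] spout [0.6275 0.2467 0.149 ] disc [ 0.4781 -0.0534  0.03  ]
edge [0.65085997 0.17994078 0.01      ] [0.50642507 0.21173946 0.01      ] -12.41611935157873
tri rim [0.54600141 0.26051576 0.15431717] [np.float64(0.0027818482948392146), np.float64(0.0017571654330135636), np.float64(0.003155523554193731)]
tri sp [0.62621881 0.2430107  0.15661349] [np.float64(0.002593608051573242), np.float64(0.0021518166930614663), np.float64(0.0005005264427236742)]
```

Emit:
{"method": "drive_tool", "body": {"deltas": [[[4,-30,0,0.005],[8,-60,0,0.009],[12,-90,0,0.009],[16,-115,0,0.009],[16,-115,20,0.009]]]}}

```text
t: 2.65
tcp_pos: [0.555, 0.2615, 0.255]
tool_rot: [0.994, -0.108, 0.005, -0.003]
force: [0.4, 0.3, 0.9]
finger_gap: 0.997
gripper_force: 0.0
```

Emit:
{"method": "drive_tool", "body": {"deltas": [[[0,0,30,0],[0,0,60,0],[0,0,90,0],[0,0,115,0],[0,0,130,0]]]}}

```text
t: 3.07
tcp_pos: [0.5487, 0.2561, 0.1183]
tool_rot: [0.994, -0.11, -0.003, 0.001]
force: [0.1, 0.1, 0.6]
finger_gap: 1.003
gripper_force: 0.0
```

```bash
python3 - <<'E'
from h import *
go((.5497,.2588,.1205),-12.4)
E
```

```text
t 3.07 tcp [0.5487 0.2561 0.1183] yaw -12.61 F [0.1 0.1 0.6] gap 1.0033736006361824 0.0
delta mm [ 0.4 -2.9 -2.2] turn -0.004
```

Emit:
{"method": "drive_tool", "body": {"deltas": [[[0,-1,0,0],[0,-1,0,0],[0,-1,0,0],[0,-1,0,0],[0,-1,0,0]]], "jaw": 48, "force": 40}}

```text
t: 3.48
tcp_pos: [0.5519, 0.2593, 0.123]
tool_rot: [0.994, -0.109, 0.001, -0.001]
force: [0.6, -0.2, -0.8]
finger_gap: 0.563
gripper_force: 0.0
```

Emit:
{"method": "drive_tool", "body": {"deltas": [[[0,0,0,0],[0,0,0,0],[0,0,0,0],[0,0,0,0],[0,0,0,0]]], "jaw": 30, "force": 40}}

```text
t: 3.9
tcp_pos: [0.5516, 0.2595, 0.1229]
tool_rot: [0.994, -0.109, 0.001, -0.0]
force: [-1.5, 0.2, 6.1]
finger_gap: 0.468
gripper_force: 40.0
```

```bash
python3 - <<'E'
from h import *
go((.5497,.2588,.1205),-12.4)
im=vision.snapshot('wrist');cv2.imwrite('pics/w2.png',im[:,:,::-1])
E
```

```text
t 3.9 tcp [0.5516 0.2595 0.1229] yaw -12.48 F [-1.5  0.2  6.1] gap 0.467811369059132 40.029210448265076
delta mm [-1.7  1.1  2.4] turn -0.001
```

View pics/w2.png

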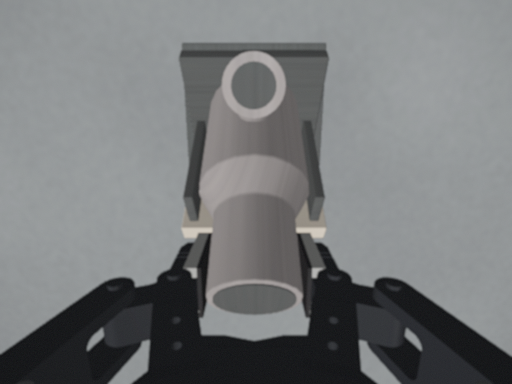

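The neck is gripped centrally between the pads (about (255,270)) and the cradle rails are clear of the fingers. Next I'll draw the pot out along its axis.

Emit:
{"method": "drive_tool", "body": {"deltas": [[[-6,0,-8,0],[-14,0,-20,0],[-23,0,-33,0],[-32,0,-46,0],[-40,0,-57,0]]]}}

```text
t: 4.37
tcp_pos: [0.5116, 0.2681, 0.1795]
tool_rot: [0.994, -0.109, 0.001, -0.0]
force: [2.0, -0.9, -2.9]
finger_gap: 0.467
gripper_force: 41.1
```

Emit:
{"method": "drive_tool", "body": {"deltas": [[[-9,0,-13,0],[-18,0,-26,0],[-27,0,-39,0],[-34,0,-49,0],[-40,0,-57,0]]]}}

```text
t: 4.78
tcp_pos: [0.4706, 0.2768, 0.2361]
tool_rot: [0.994, -0.109, -0.001, 0.0]
force: [-0.2, -0.3, -3.3]
finger_gap: 0.475
gripper_force: 41.3
```

Emit:
{"method": "drive_tool", "body": {"deltas": [[[-6,0,-10,0],[-8,0,-20,0],[-8,0,-25,0],[-8,0,-25,0],[-8,0,-25,0]]]}}

```text
t: 5.2
tcp_pos: [0.4654, 0.2783, 0.2605]
tool_rot: [0.994, -0.109, 0.0, -0.0]
force: [-0.4, 0.6, -2.6]
finger_gap: 0.472
gripper_force: 41.3
```

```bash
python3 - <<'E'
from h import *
go((.478,-.0525,.25),-65.7)
im=vision.snapshot('wrist');im2=vision.snapshot('side');im3=vision.snapshot('scene')
o=np.hstack([im[:,:,::-1][::1],np.zeros((384,1,3),np.uint8)])
c=cv2.resize(im2[90:180,190:310,::-1],(400,300));d=cv2.resize(im3[120:240,290:450,::-1],(400,300))
cv2.imwrite('pics/m3.png',np.hstack([c,d]))
E
```

```text
t 5.2 tcp [0.4654 0.2783 0.2605] yaw -12.52 F [-0.4  0.6 -2.6] gap 0.47224971009555167 41.29460871219635
delta mm [ 84.  320.2  10.5] turn 0.928
```

View pics/m3.png

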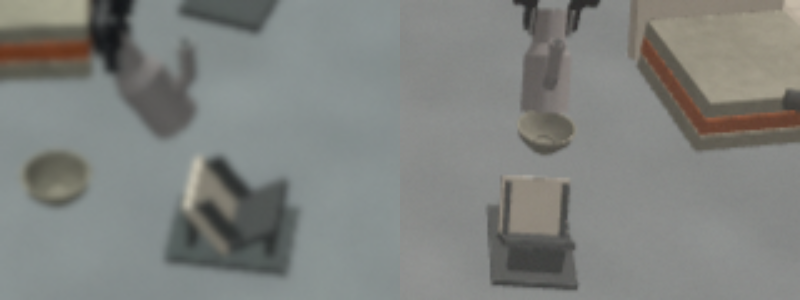

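The pot is out of the cradle (side crop (155,90)), still leaning about 35 degrees in the pads. The crucible is undisturbed. I'll relax the grip so the pot can swing upright, and carry it over the disc.

Emit:
{"method": "drive_tool", "body": {"deltas": [[[5,20,0,0],[14,53,0,0],[22,86,0,0],[31,119,0,0],[40,152,0,0]]], "force": 20}}

```text
t: 5.77
tcp_pos: [0.4707, 0.1199, 0.2597]
tool_rot: [0.994, -0.109, -0.001, 0.0]
force: [0.5, 0.5, -3.0]
finger_gap: 0.474
gripper_force: 41.4
```

Emit:
{"method": "drive_tool", "body": {"deltas": [[[9,36,0,0],[18,72,0,0],[28,108,0,0],[37,142,0,0],[44,168,0,0]]]}}

```text
t: 6.18
tcp_pos: [0.4776, -0.0553, 0.26]
tool_rot: [0.994, -0.11, -0.0, 0.0]
force: [0.1, -0.3, -3.1]
finger_gap: 0.477
gripper_force: 41.3
```

Emit:
{"method": "drive_tool", "body": {"deltas": [[[0,0,0,0.1],[0,0,0,0.2],[0,0,0,0.3],[0,0,0,0.4],[0,0,0,0.5]]]}}

```text
t: 6.6
tcp_pos: [0.4775, -0.0526, 0.2597]
tool_rot: [0.935, -0.354, -0.001, 0.0]
force: [0.1, -0.4, -3.1]
finger_gap: 0.472
gripper_force: 41.4
```

Emit:
{"method": "drive_tool", "body": {"deltas": [[[0,0,0,0.1],[0,0,0,0.2],[0,0,0,0.3],[0,0,0,0.4],[0,0,0,0.428]]]}}

```text
t: 7.02
tcp_pos: [0.4775, -0.0524, 0.2597]
tool_rot: [0.839, -0.544, -0.001, 0.0]
force: [-0.3, -0.1, -3.1]
finger_gap: 0.473
gripper_force: 41.4
```

```bash
python3 - <<'E'
from h import *
go((.478,-.0525,.25),-65.7)
im=vision.snapshot('wrist');im2=vision.snapshot('side');im3=vision.snapshot('scene')
e=proj('side',(.478,-.0525,.15)).astype(int);f=proj('scene',(.478,-.0525,.15)).astype(int);print(e,f)
k=lambda i,c:cv2.resize(i[c[1]-60:c[1]+60,c[0]-53:c[0]+53,::-1],(265,300))
cv2.imwrite('pics/m4.png',np.hstack([k(im2,e),k(im3,f),cv2.resize(im[:,60:400,::-1],(265,300))]))
E
```

```text
t 7.02 tcp [ 0.4775 -0.0524  0.2597] yaw -65.91 F [-0.3 -0.1 -3.1] gap 0.47343671790480574 41.38809621334076
delta mm [ 0.3 -0.4  9.7] turn -0.004
[231 195] [248 171]
```

View pics/m4.png

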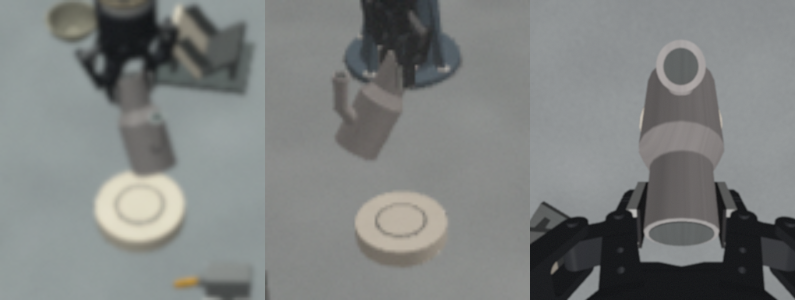

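The pot hangs over the disc, still tilted, and the grip force didn't change because it needs a jaw value with it. I'll lower the pot and then relax the grip properly.

Emit:
{"method": "drive_tool", "body": {"deltas": [[[0,0,25,0],[0,0,55,0],[0,0,85,0],[0,0,107,0],[0,0,116,0]]]}}

```text
t: 7.58
tcp_pos: [0.4758, -0.0517, 0.1415]
tool_rot: [0.84, -0.542, -0.003, 0.001]
force: [-0.4, 0.5, -3.6]
finger_gap: 0.476
gripper_force: 41.1
```

Emit:
{"method": "drive_tool", "body": {"deltas": [[[0,0,0,0],[0,0,0,0],[0,0,0,0],[0,0,0,0],[0,0,0,0]]], "jaw": 36, "force": 20}}

```text
t: 8.0
tcp_pos: [0.4786, -0.0525, 0.1456]
tool_rot: [0.84, -0.542, 0.001, -0.0]
force: [-0.5, -0.7, -3.2]
finger_gap: 0.474
gripper_force: 41.2
```

```bash
python3 - <<'E'
from h import *
go((.478,-.0525,.14),-65.7)
im=vision.snapshot('wrist');im2=vision.snapshot('side');im3=vision.snapshot('scene')
k=lambda i,c:cv2.resize(i[c[1]-60:c[1]+60,c[0]-53:c[0]+53,::-1],(265,300))
cv2.imwrite('pics/m5.png',np.hstack([k(im2,(231,205)),k(im3,(248,181)),cv2.resize(im[:,60:400,::-1],(265,300))]))
E
```

```text
t 8.0 tcp [ 0.4786 -0.0525  0.1456] yaw -65.66 F [-0.5 -0.7 -3.2] gap 0.47434684796923593 41.1599725484848
delta mm [-0.3  0.5  5.6] turn 0.001
```

View pics/m5.png

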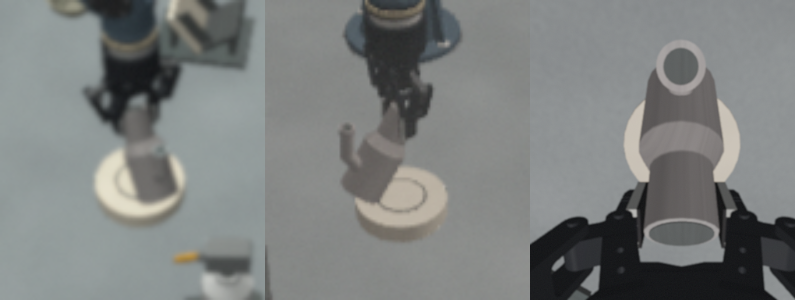

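The gripper still reads about 41 N, so the force only changes when the jaw moves. The pot (wrist panel (680,170)) keeps its 35-degree tilt above the disc. I'll go a little lower and ease the jaw in small steps.

Emit:
{"method": "drive_tool", "body": {"deltas": [[[0,0,4,0],[0,0,7,0],[0,0,7,0]]], "jaw": 40, "force": 20}}

```text
t: 8.4
tcp_pos: [0.4771, -0.0521, 0.1367]
tool_rot: [0.84, -0.542, -0.001, 0.0]
force: [-0.1, -0.6, -3.5]
finger_gap: 0.471
gripper_force: 41.2
```

Emit:
{"method": "drive_tool", "body": {"deltas": [[[0,0,0,0]]], "jaw": 40.4, "force": 20}}

```text
t: 8.48
tcp_pos: [0.4773, -0.0522, 0.1369]
tool_rot: [0.84, -0.542, -0.001, 0.0]
force: [-0.0, -0.6, -2.6]
finger_gap: 0.474
gripper_force: 33.1
```

Emit:
{"method": "drive_tool", "body": {"deltas": [[[0,0,0,0],[0,0,0,0]]], "jaw": 40.4, "force": 20}}

```text
t: 8.65
tcp_pos: [0.4777, -0.0522, 0.1372]
tool_rot: [0.84, -0.542, -0.0, 0.0]
force: [-0.1, -0.0, -3.4]
finger_gap: 0.476
gripper_force: 33.1
```

Emit:
{"method": "drive_tool", "body": {"deltas": [[[0,0,0,0],[0,0,0,0]]], "jaw": 40.6, "force": 20}}

```text
t: 8.82
tcp_pos: [0.4777, -0.0523, 0.1374]
tool_rot: [0.84, -0.542, 0.0, -0.0]
force: [-0.0, 0.6, -3.8]
finger_gap: 0.478
gripper_force: 25.6
```

```bash
cat > tilt.py <<'E'
from h import *
# tilt seen in wrist view: rim blob/spout rows; dark neck mouth location (mouth interior gray-green)
import sys
im=vision.snapshot('wrist');cv2.imwrite('pics/'+sys.argv[1],im[:,:,::-1])
ref=cv2.imread('pics/w_ref.png') if len(sys.argv)>2 else None
go((.478,-.0525,.136),-65.7)
if ref is not None: print('diff in pot area',cv2.absdiff(ref,im[:,:,::-1].copy())[40:200,180:340].mean())
E
python3 tilt.py w_ref.png
```

```text
t 8.87 tcp [ 0.4777 -0.0523  0.1374] yaw -65.67 F [ 0.6  0.2 -3.7] gap 0.4770539979638976 25.639477372169495
delta mm [ 0.3 -0.2  1.4] turn 0.0
```

Emit:
{"method": "drive_tool", "body": {"deltas": [[[0,0,0,0],[0,0,0,0]]], "jaw": 40.8}}

```text
t: 9.03
tcp_pos: [0.4777, -0.0522, 0.1374]
tool_rot: [0.84, -0.542, 0.0, -0.0]
force: [0.7, 0.7, -3.6]
finger_gap: 0.475
gripper_force: 18.5
```

```bash
python3 tilt.py w_a.png 1
```

```text
t 9.08 tcp [ 0.4776 -0.0523  0.1373] yaw -65.67 F [-0.3  1.2 -4. ] gap 0.47433896324495584 18.461344242095947
delta mm [ 0.4 -0.2  1.3] turn 0.0
diff in pot area 0.6271484375
```

Emit:
{"method": "drive_tool", "body": {"deltas": [[[0,0,0,0],[0,0,0,0]]], "jaw": 40.95}}

```text
t: 9.25
tcp_pos: [0.4777, -0.0522, 0.1373]
tool_rot: [0.84, -0.542, -0.0, -0.0]
force: [-0.7, 0.4, -4.1]
finger_gap: 0.479
gripper_force: 13.3
```

```bash
python3 tilt.py w_b.png 1
```

```text
t 9.3 tcp [ 0.4776 -0.0522  0.1373] yaw -65.67 F [ 0.3  0.5 -3.6] gap 0.4792178230419086 13.304966390132904
delta mm [ 0.4 -0.2  1.3] turn 0.0
diff in pot area 0.6504036458333333
```

Emit:
{"method": "drive_tool", "body": {"deltas": [[[0,0,0,0],[0,0,0,0]]], "jaw": 41.05}}

```text
t: 9.47
tcp_pos: [0.4777, -0.0522, 0.1373]
tool_rot: [0.84, -0.542, 0.0, 0.0]
force: [-0.7, -0.3, -3.4]
finger_gap: 0.486
gripper_force: 10.0
```

```bash
python3 tilt.py w_c.png 1
```

```text
t 9.52 tcp [ 0.4777 -0.0523  0.1373] yaw -65.67 F [ 0.  -0.1 -3.8] gap 0.4821007399375318 10.012324154376984
delta mm [ 0.4 -0.2  1.3] turn 0.0
diff in pot area 0.68203125
```

Emit:
{"method": "drive_tool", "body": {"deltas": [[[0,0,0,0],[0,0,0,0]]], "jaw": 41.12}}

```text
t: 9.68
tcp_pos: [0.4777, -0.0523, 0.1373]
tool_rot: [0.84, -0.542, 0.0, -0.0]
force: [-0.4, 0.8, -3.1]
finger_gap: 0.483
gripper_force: 7.5
```

```bash
python3 tilt.py w_d.png 1
```

```text
t 9.73 tcp [ 0.4777 -0.0523  0.1373] yaw -65.67 F [ 0.5 -0.4 -3. ] gap 0.48227071801035115 7.412372678518295
delta mm [ 0.3 -0.2  1.3] turn 0.001
diff in pot area 8.288033854166667
```

Emit:
{"method": "drive_tool", "body": {"deltas": [[[0,0,0,0],[0,0,0,0],[0,0,0,0],[0,0,0,0]]]}}

```text
t: 10.07
tcp_pos: [0.4777, -0.0523, 0.1373]
tool_rot: [0.84, -0.542, 0.0, -0.0]
force: [-0.5, 0.1, -3.6]
finger_gap: 0.482
gripper_force: 7.2
```

```bash
python3 tilt.py w_e.png 1; python3 - <<'E'
import cv2,numpy as np
a=[cv2.imread(f'pics/w_{k}.png')[:,150:360] for k in 'cde']
cv2.imwrite('pics/m6.png',np.hstack(a))
E
```

```text
t 10.12 tcp [ 0.4777 -0.0523  0.1373] yaw -65.67 F [-0.8 -1.2 -3.1] gap 0.48057640589726325 7.189948260784149
delta mm [ 0.3 -0.2  1.3] turn 0.001
diff in pot area 20.796875
```

View pics/m6.png

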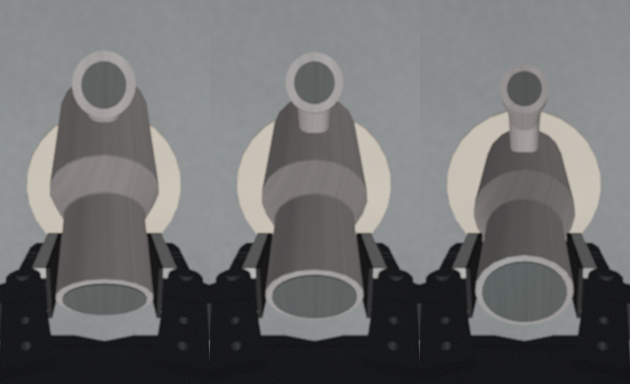

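The pot is now swinging slowly upright in the relaxed grip: its mouth opens up and the spout end moves from (103,83) to (523,88) across the panels. I'll wait and track the spout numerically.

```bash
cat > sp.py <<'E'
from h import *
def mouths(f):
    h=cv2.imread(f); b,g,r=[h[...,i].astype(int) for i in range(3)]
    m=((g-r>3)&(g<115)&(g>60)).astype(np.uint8);m[:,:170]=0;m[:,345:]=0;m[330:]=0
    m=cv2.morphologyEx(m,cv2.MORPH_OPEN,np.ones((3,3),np.uint8))
    n,l,s,c=cv2.connectedComponentsWithStats(m);return [(int(s[i,4]),c[i].round(1).tolist(),s[i,2:4].tolist()) for i in range(1,n) if s[i,4]>250]
def model(h=.118,x0=0):
    s,psi=st();g=np.array(s['tcp_pos'])+[0,0,.019];u=np.array([np.cos(psi),np.sin(psi),0]);k=np.array([0,0,1.])
    out=[]
    for th in(40,35,30,25,20,15,10,5,0,-5):
        t=np.radians(th);X=np.cos(t)*u+np.sin(t)*k;Z=-np.sin(t)*u+np.cos(t)*k
        f=lambda a,b:proj('wrist',g+X*(a-x0)+Z*(b-h)).round(1)
        out.append((th,f(.07,.078).tolist(),f(0,.13).tolist()))
    return out
E
python3 - <<'E'
from sp import *
for k in 'cde':print(k,mouths(f'pics/w_{k}.png'))
for r in model():print(r)
E
```

```text
c []
d [(1885, [254.5, 295.2], [81, 39])]
e [(2968, [247.6, 289.3], [76, 58]), (324, [286.4, 293.7], [20, 27])]
(40, [257.3, 73.1], [256.6, 293.1])
(35, [257.0, 72.0], [256.6, 292.3])
(30, [256.9, 72.8], [256.6, 291.3])
(25, [256.7, 75.2], [256.6, 290.0])
(20, [256.5, 78.9], [256.6, 288.6])
(15, [256.4, 83.6], [256.6, 286.9])
(10, [256.3, 89.3], [256.6, 285.0])
(5, [256.1, 95.6], [256.7, 283.0])
(0, [256.0, 102.5], [256.7, 280.8])
(-5, [256.0, 109.9], [256.7, 278.5])
```

Emit:
{"method": "drive_tool", "body": {"deltas": [[[0,0,0,0],[0,0,0,0],[0,0,0,0],[0,0,0,0],[0,0,0,0]]]}}

```text
t: 10.53
tcp_pos: [0.4777, -0.0523, 0.1373]
tool_rot: [0.84, -0.542, 0.0, 0.0]
force: [0.3, -0.3, -2.6]
finger_gap: 0.482
gripper_force: 7.2
```

```bash
python3 tilt.py w_f.png 1; python3 -c "
from sp import *
print(mouths('pics/w_f.png'))"
```

```text
t 10.58 tcp [ 0.4777 -0.0522  0.1373] yaw -65.67 F [-0.   0.6 -3.4] gap 0.4787839681535542 7.1897390484809875
delta mm [ 0.4 -0.2  1.3] turn 0.001
diff in pot area 20.799309895833332
[(3349, [251.6, 290.1], [82, 58])]
```

Emit:
{"method": "drive_tool", "body": {"deltas": [[[0,0,0,0],[0,0,0,0],[0,0,0,0]]], "jaw": 41.17}}

```text
t: 10.83
tcp_pos: [0.4777, -0.0522, 0.1373]
tool_rot: [0.84, -0.542, -0.0, -0.0]
force: [-0.2, 0.2, -4.5]
finger_gap: 0.479
gripper_force: 5.7
```

```bash
python3 tilt.py w_g.png 1; python3 -c "
from sp import *
print(mouths('pics/w_g.png'))
for k in 'cdefg':
    im=cv2.imread(f'pics/w_{k}.png')[30:240,150:360];g=im.astype(int);print(k,'top row of spout',30+np.where((abs(g[:,100:110].mean((1,2))-g[5:15,100:110].mean())>15))[0][0])
"
```

```text
t 10.88 tcp [ 0.4777 -0.0523  0.1373] yaw -65.67 F [-1.   0.2 -3.9] gap 0.4807692802618897 5.734726712107658
delta mm [ 0.4 -0.2  1.3] turn 0.0
diff in pot area 20.807278645833332
[(3287, [251.1, 289.7], [82, 58])]
c top row of spout 52
d top row of spout 53
e top row of spout 71
f top row of spout 71
g top row of spout 71
```

Emit:
{"method": "drive_tool", "body": {"deltas": [[[0,0,-4,0],[0,0,-8,0],[0,0,-8,0],[0,0,-8,0]]]}}

```text
t: 11.22
tcp_pos: [0.478, -0.0524, 0.1458]
tool_rot: [0.84, -0.542, 0.001, -0.0]
force: [0.5, -0.7, -3.7]
finger_gap: 0.483
gripper_force: 5.8
```

```bash
python3 tilt.py w_h.png 1; cat >> sp.py <<'E'
def top(f):
    g=cv2.imread(f)[30:240,150:360].astype(int);return 30+np.where((abs(g[:,100:110].mean((1,2))-g[5:15,100:110].mean())>15))[0][0]
E
python3 -c "
from sp import *
print(mouths('pics/w_h.png'),top('pics/w_h.png'))"
```

```text
t 11.27 tcp [ 0.4778 -0.0523  0.1456] yaw -65.67 F [ 0.9 -0.7 -4. ] gap 0.4829851990258691 5.756836161017418
delta mm [ 0.3 -0.1  9.6] turn 0.0
diff in pot area 21.059921875
[(3313, [251.2, 289.8], [83, 57])] 71
```

Emit:
{"method": "drive_tool", "body": {"deltas": [[[-8,0,3,0],[-16,0,6,0],[-23,0,9,0],[-23,0,9,0],[-23,0,9,0]]]}}

```text
t: 11.68
tcp_pos: [0.4673, -0.0303, 0.1359]
tool_rot: [0.841, -0.542, -0.001, 0.0]
force: [-0.2, 0.4, -3.8]
finger_gap: 0.484
gripper_force: 5.6
```

Emit:
{"method": "drive_tool", "body": {"deltas": [[[0,0,1,0],[0,0,2,0],[0,0,2,0]]]}}

```text
t: 11.93
tcp_pos: [0.4687, -0.0316, 0.1344]
tool_rot: [0.84, -0.542, 0.0, -0.0]
force: [0.4, 0.2, -2.4]
finger_gap: 0.481
gripper_force: 5.6
```

Emit:
{"method": "drive_tool", "body": {"deltas": [[[0,0,1,0],[0,0,2,0],[0,0,2,0]]]}}

```text
t: 12.18
tcp_pos: [0.47, -0.0324, 0.1336]
tool_rot: [0.84, -0.542, 0.002, -0.0]
force: [-0.6, -1.0, 6.3]
finger_gap: 0.484
gripper_force: 6.8
```

```bash
python3 tilt.py w_i.png 1;python3 -c "
from sp import *
print(mouths('pics/w_i.png'),top('pics/w_i.png'))"
```

```text
t 12.23 tcp [ 0.4699 -0.0324  0.1336] yaw -65.67 F [-0.2 -1.2  6.4] gap 0.48104370071070185 6.798105463385582
delta mm [21.7  0.9 -2.4] turn 0.001
diff in pot area 28.6798828125
[(4064, [251.4, 288.2], [83, 66])] 78
```

Contact is made and the pot has righted to about 4 degrees (mouth ellipse 66/83). I'll lift a little, shift to the middle, and set it down again.

Emit:
{"method": "drive_tool", "body": {"deltas": [[[0,0,-3,0],[0,0,-6,0],[8,0,-6,0],[15,1,-6,0],[15,1,-6,0]]]}}

```text
t: 12.65
tcp_pos: [0.4749, -0.0471, 0.1383]
tool_rot: [0.84, -0.543, 0.001, -0.0]
force: [0.4, 0.1, -2.9]
finger_gap: 0.479
gripper_force: 5.4
```

Emit:
{"method": "drive_tool", "body": {"deltas": [[[0,0,1,0],[0,0,2,0],[0,0,3,0],[0,0,3,0]]]}}

```text
t: 12.98
tcp_pos: [0.473, -0.0451, 0.1349]
tool_rot: [0.84, -0.542, -0.001, 0.0]
force: [-0.5, -0.5, -3.5]
finger_gap: 0.48
gripper_force: 5.4
```

```bash
python3 tilt.py w_j.png 1;python3 -c "
from sp import *
print(mouths('pics/w_j.png'),top('pics/w_j.png'))"
```

```text
t 13.03 tcp [ 0.4731 -0.0451  0.135 ] yaw -65.66 F [-0.1  0.1 -3.2] gap 0.48498414162571113 5.402113571763039
delta mm [ 8.8 -1.4 -1. ] turn 0.001
diff in pot area 26.935677083333335
[(3371, [244.7, 287.3], [60, 68])] 81
```

Emit:
{"method": "drive_tool", "body": {"deltas": [[[1,-1,1,0],[1,-1,2,0],[1,-1,2,0],[1,-1,2,0]]]}}

```text
t: 13.37
tcp_pos: [0.4751, -0.0459, 0.1335]
tool_rot: [0.84, -0.542, 0.0, -0.0]
force: [0.2, -0.8, -1.8]
finger_gap: 0.484
gripper_force: 5.5
```

Emit:
{"method": "drive_tool", "body": {"deltas": [[[1,0,0.5,0],[2,0,1,0],[2,0,1,0]]]}}

```text
t: 13.62
tcp_pos: [0.4764, -0.0482, 0.1328]
tool_rot: [0.84, -0.542, 0.001, -0.0]
force: [0.5, -1.3, 3.4]
finger_gap: 0.486
gripper_force: 6.0
```

```bash
python3 tilt.py w_k.png 1;python3 -c "
from sp import *
print(mouths('pics/w_k.png'),top('pics/w_k.png'))"
```

```text
t 13.67 tcp [ 0.4763 -0.0481  0.1328] yaw -65.68 F [-0.7 -0.3  2.9] gap 0.48248028035426643 5.971128344535828
delta mm [ 4.7  0.3 -3.2] turn 0.0
diff in pot area 26.5403515625
[(3362, [244.1, 287.6], [61, 70])] 83
```

```bash
python3 - <<'E'
from sp import *
im=cv2.imread('pics/w_k.png')
g=im.astype(int)
r=g[40:330,245:265].mean(1);print('column profile',[(40+i,int(v.sum()/3)) for i,v in enumerate(r) if i%4==0])
print('mouth',plane('wrist',(253.5,287.6),.16).round(4),'pads axis',proj('wrist',(.4763,-.0481,.16)).round(1))
cv2.imwrite('pics/m7.png',np.hstack([im[:340,130:380]]))
E
```

```text
column profile [(40, 136), (44, 136), (48, 137), (52, 137), (56, 136), (60, 135), (64, 136), (68, 136), (72, 137), (76, 137), (80, 130), (84, 105), (88, 75), (92, 74), (96, 73), (100, 73), (104, 73), (108, 76), (112, 109), (116, 130), (120, 140), (124, 140), (128, 139), (132, 139), (136, 139), (140, 139), (144, 143), (148, 153), (152, 153), (156, 153), (160, 153), (164, 152), (168, 127), (172, 79), (176, 79), (180, 85), (184, 93), (188, 93), (192, 93), (196, 93), (200, 93), (204, 91), (208, 77), (212, 77), (216, 77), (220, 78), (224, 78), (228, 78), (232, 78), (236, 78), (240, 78), (244, 86), (248, 156), (252, 115), (256, 95), (260, 95), (264, 95), (268, 95), (272, 95), (276, 95), (280, 95), (284, 94), (288, 94), (292, 94), (296, 94), (300, 94), (304, 93), (308, 93), (312, 93), (316, 93), (320, 92), (324, 146), (328, 139)]
mouth [ 0.4751 -0.0424  0.16  ] pads axis [256.5 275.8]
```

View pics/m7.png

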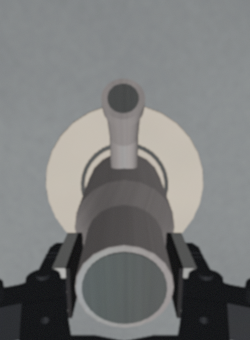

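The pot stands nearly upright on the disc. Its mouth is at crop (125,287) and the spout at (123,97), pointing straight ahead of the tool, with the ring visible around the belly. It sits slightly behind centre, so I'll lift a little, shift about 9 mm and set it down.

Emit:
{"method": "drive_tool", "body": {"deltas": [[[0,0,-2,0],[0,0,-4,0],[5,0,-4,0],[9,0,-4,0],[9,0,-4,0]]]}}

```text
t: 14.08
tcp_pos: [0.4801, -0.0568, 0.1362]
tool_rot: [0.84, -0.542, 0.001, -0.0]
force: [-0.1, 0.5, -2.8]
finger_gap: 0.484
gripper_force: 5.4
```

Emit:
{"method": "drive_tool", "body": {"deltas": [[[0,0,1.5,0],[0,0,3,0],[0,0,3.5,0],[0,0,3.5,0]]]}}

```text
t: 14.42
tcp_pos: [0.4793, -0.056, 0.1329]
tool_rot: [0.84, -0.542, -0.0, 0.0]
force: [-0.2, -0.4, -1.0]
finger_gap: 0.483
gripper_force: 5.6
```

```bash
python3 tilt.py w_l.png 1;python3 - <<'E'
from sp import *
print(mouths('pics/w_l.png'),top('pics/w_l.png'))
r=cv2.imread('pics/w_l.png')[200:345,245:265].mean((1,2));b=np.where(r>110)[0]+200;print('bright rows',b)
print('spout end',plane('wrist',(254,97.5),.108).round(4))
K=lambda p:proj('wrist',p).round(1)
u=np.array([.412,-.911,0]);c=np.array([.478,-.0525,0])
print('expected for centred pot: mouth',K(c+[0,0,.16]),'spout',K(c+.07*u+[0,0,.108]),'belly top front',K(c+.03*u+[0,0,.102]))
for n in('side','scene'):cv2.imwrite(f'pics/{n}_l.png',vision.snapshot(n)[:,:,::-1])
E
```

```text
t 14.47 tcp [ 0.4792 -0.0559  0.1329] yaw -65.66 F [-1.1 -0.9 -0.6] gap 0.48312321759289384 5.645581483840942
delta mm [-3.6 -0.3 -3.1] turn 0.001
diff in pot area 26.19578125
[(3421, [244.6, 287.1], [65, 70])] 83
bright rows [245 246 247 248 249 250 251 323 324 325 326 327 328 329 330 331 332 333
 334 335 336 337 338 339]
spout end [ 0.51   -0.1215  0.108 ]
expected for centred pot: mouth [255.9 283.2] spout [255.5 109.7] belly top front [255.3 181.1]
```

Emit:
{"method": "drive_tool", "body": {"deltas": [[[1,0,1,0],[2,0,2,0],[2,0,2,0]]]}}

```text
t: 14.82
tcp_pos: [0.4814, -0.0587, 0.1317]
tool_rot: [0.84, -0.542, 0.002, 0.0]
force: [-0.5, -1.9, 5.9]
finger_gap: 0.484
gripper_force: 7.2
```

```bash
cat > rows.py <<'E'
from sp import *
import sys
f=sys.argv[1]
def run():
    r=cv2.imread('pics/'+f)[:,245:265].mean((1,2));b=np.where(r[230:345]>110)[0]+230
    d=np.where(r[70:125]<90)[0]+70
    print('spout dark',d.min(),d.max(),'rim bright',b)
run()
E
python3 tilt.py w_m.png 1;python3 rows.py w_l.png; python3 rows.py w_m.png
```

```text
t 14.87 tcp [ 0.4813 -0.0586  0.1318] yaw -65.65 F [-0.2 -2.8  5.1] gap 0.4825052393662095 7.173937261104584
delta mm [-6.9  0.5 -4.2] turn 0.001
diff in pot area 26.54977864583333
spout dark 86 110 rim bright [245 246 247 248 249 250 251 323 324 325 326 327 328 329 330 331 332 333
 334 335 336 337 338 339]
spout dark 88 112 rim bright [244 245 246 247 248 249 250 324 325 326 327 328 329 330 331 332 333 334
 335 336 337 338]
```

Emit:
{"method": "drive_tool", "body": {"deltas": [[[0,0,-0.5,0],[0,0,-1,0]]]}}

```text
t: 15.03
tcp_pos: [0.4807, -0.0579, 0.132]
tool_rot: [0.84, -0.542, 0.001, -0.0]
force: [0.1, -0.2, -1.3]
finger_gap: 0.486
gripper_force: 6.2
```

Emit:
{"method": "drive_tool", "body": {"deltas": [[[0,0,0,0],[0,0,0,0]]], "jaw": 41.3}}

```text
t: 15.2
tcp_pos: [0.4806, -0.0579, 0.1319]
tool_rot: [0.84, -0.542, 0.001, -0.0]
force: [-0.0, -0.9, 1.7]
finger_gap: 0.486
gripper_force: 3.2
```

Emit:
{"method": "drive_tool", "body": {"deltas": [[[0,0,0,0],[0,0,0,0],[0,0,0,0]]], "jaw": 44}}

```text
t: 15.45
tcp_pos: [0.4797, -0.0574, 0.1316]
tool_rot: [0.84, -0.542, -0.001, 0.0]
force: [0.8, -0.1, -0.2]
finger_gap: 0.515
gripper_force: 0.0
```

```bash
python3 tilt.py w_n.png 1;python3 rows.py w_n.png;python3 - <<'E'
from sp import *
K=lambda p:proj('wrist',p).round(1)
u=np.array([.412,-.911,0]);c=np.array([.478,-.0525,0])
print('expected for centred pot: mouth',K(c+[0,0,.16]),'spout',K(c+.07*u+[0,0,.108]))
print('mouth top/bot',K(c+.021*u+[0,0,.16]),K(c-.021*u+[0,0,.16]))
E
```

```text
t 15.5 tcp [ 0.4798 -0.0575  0.1316] yaw -65.67 F [-0.1 -1.   0.4] gap 0.5102772832340494 0.0
delta mm [-5.3 -0.4 -4.4] turn 0.001
diff in pot area 26.0434765625
spout dark 80 103 rim bright [232 233 234 235 236 237 238 314 315 316 317 318 319 320 321 322 323 324
 325 326 327 328 329 330 331 332 333 334 335 336 337 338 339]
expected for centred pot: mouth [255.6 288.4] spout [255.1 113. ]
mouth top/bot [255.7 242.8] [255.6 330. ]
```

Emit:
{"method": "drive_tool", "body": {"deltas": [[[0,0,0,0],[0,0,0,0],[0,0,0,0],[0,0,-5,0],[0,0,-15,0]]], "jaw": 80}}

```text
t: 15.92
tcp_pos: [0.4793, -0.0574, 0.1463]
tool_rot: [0.84, -0.542, -0.001, 0.0]
force: [-0.1, 0.5, -0.4]
finger_gap: 0.933
gripper_force: 0.0
```

Emit:
{"method": "drive_tool", "body": {"deltas": [[[0,0,-30,0],[-10,0,-60,0],[-40,0,-90,0],[-80,0,-120,0],[-80,0,-120,0]]]}}

```text
t: 16.33
tcp_pos: [0.4463, 0.0179, 0.2706]
tool_rot: [0.841, -0.541, 0.002, -0.002]
force: [-0.2, 0.6, 0.4]
finger_gap: 0.939
gripper_force: 0.0
```

```bash
python3 - <<'E'
from h import *
go((.478,-.0525,.15),-65.7)
for n in('wrist','side','scene'):
    im=vision.snapshot(n)[:,:,::-1];cv2.imwrite(f'pics/{n}_p.png',im)
    K=lambda p:proj(n,p)
    c=np.array([.478,-.0525,0]);u=np.array([.412,-.911,0])
    print(n,'mouth',K(c+[0,0,.16]).round(1),'spout',K(c+.07*u+[0,0,.108]).round(1),'base',K(c+[0,0,.03]).round(1),'px/mm',np.linalg.norm(K(c+[.001,0,.03])-K(c+[0,0,.03])).round(2))
    e=K(c+[0,0,.1]).astype(int);w=45 if n!='wrist' else 110
    h=im.astype(int);b,g,r=h[...,0],h[...,1],h[...,2]
    # pot: r>=b (brownish) and dark-ish
    m=((r-b>=3)&(r<150)).astype(np.uint8);y,x=np.mgrid[:384,:512];m[(abs(x-e[0])>w)|(abs(y-e[1])>w)]=0
    N,l,s,cc=cv2.connectedComponentsWithStats(m);print([(s[i].tolist(),cc[i].round(1).tolist()) for i in range(1,N) if s[i,4]>60])
    step=2 if n!='wrist' else 5
    for yy in range(max(0,e[1]-w),min(384,e[1]+w),step):print(''.join('#' if (m[yy,xx]) else ('o' if h[yy,xx].mean()>160 else ('.' if b[yy,xx]-r[yy,xx]>3 and h[yy,xx].mean()>100 else ('g' if h[yy,xx].mean()<115 else ' '))) for xx in range(max(0,e[0]-w),min(512,e[0]+w),max(1,step//2))))
E
```

```text
t 16.33 tcp [0.4463 0.0179 0.2706] yaw -65.57 F [-0.2  0.6  0.4] gap 0.9390663641107871 0.0
delta mm [ 77.2   0.3 120.6] turn 0.002
wrist mouth [256.6  93.7] spout [256.7  11.8] base [256.1  96.9] px/mm 0.85
[([225, 0, 62, 128, 2404], [255.0, 69.4])]
................................................ ####gggg#### ................................................
.................................................g##########g............... .................................
..................................................##########..................................................
...... ...........................................#########g................................... ..............
................................. ................g########g.. ........... .............................. ....
..................... ............................g########g.............. ....................... ...........
.................................................. ########g..................................................
.................................................. ########g............
[... 11110 characters left out ...]
              
                            # ooooooooo #############oooooooooo                           
                            ###oooooooooooooooooooooooooooooo                             
                            ##### oooooooooooooooooooooooo  ### #                         
                              #######  ooooooooooooooo  ########                          
                               ##############################                             
                                 ###########################                              
                                     ####################                                 
                                              ##
```

The pot stands upright but about 8 mm past the middle, toward the canister. I'll measure precisely now that the arm has settled.

```bash
python3 - <<'E'
from h import *
go((.478,-.0525,.15),-65.7)
im=vision.snapshot('wrist')[:,:,::-1].copy();cv2.imwrite('pics/wrist_q.png',im);h=im.astype(int);b,g,r=h[...,0],h[...,1],h[...,2]
# mouth interior: greenish dark
m=((g-r>2)&(g<118)&(g>70)).astype(np.uint8);m[:20]=0;m[160:]=0;m[:,:190]=0;m[:,320:]=0
m=cv2.morphologyEx(m,cv2.MORPH_OPEN,np.ones((3,3),np.uint8))
c=max(cv2.findContours(m,cv2.RETR_EXTERNAL,cv2.CHAIN_APPROX_NONE)[0],key=cv2.contourArea);e=cv2.fitEllipse(c);print('mouth ellipse',e,plane('wrist',e[0],.16).round(4))
# disc outline
w=((h.mean(2)>150)&(r>b)).astype(np.uint8);w[200:]=0
c=max(cv2.findContours(w,cv2.RETR_EXTERNAL,cv2.CHAIN_APPROX_NONE)[0],key=cv2.contourArea);P=cv2.convexHull(c)[:,0]
W=np.array([plane('wrist',p,.03)[:2] for p in P]).astype(np.float32);print('disc circle',cv2.minEnclosingCircle(W))
# scene: belly left/right edges and neck edges
s=cv2.imread('pics/scene_p.png').astype(int);pm=(s[...,2]-s[...,0]>=3)&(s.mean(2)<140)
for y in(178,180,192,194,196,198,200):
    x=np.where(pm[y,236:262])[0]+236;print(y,x.min(),x.max(),end='; ')
for z in(.04,.06,.09):
  for d in(0,):print('scene axis col expected',z,proj('scene',(.478,-.0525,z)).round(1))
E
```

```text
t 16.48 tcp [0.4473 0.0153 0.2674] yaw -65.57 F [-1.1 -0.3 -0.7] gap 0.9342690924521609 0.0
delta mm [7.450e+01 1.000e-01 1.174e+02] turn 0.002
mouth ellipse ((255.86929321289062, 69.69032287597656), (11.063261032104492, 21.78767204284668), 98.39048767089844) [ 0.4855 -0.0708  0.16  ]
disc circle ((0.47853174805641174, -0.05232522636651993), 0.06462083756923676)
178 240 252; 180 240 254; 192 240 255; 194 236 255; 196 236 258; 198 239 259; 200 239 258; scene axis col expected 0.04 [249.1 196.6]
scene axis col expected 0.06 [248.9 192.2]
scene axis col expected 0.09 [248.7 185.5]
```

```bash
python3 - <<'E'
from h import *
im=cv2.imread('pics/wrist_q.png').astype(int)
print('col',[(y,*im[y,250:262].mean(0).round().astype(int)) for y in range(30,160,3)])
print('row',[(x,*im[82:86,x].mean(0).round().astype(int)) for x in range(200,312,4)])
c=np.array([.4785,-.0523,0]);u=np.array([.412,-.911,0])
for o in(0,.006):print(o,'mouth front/rear outer',[proj('wrist',c+(o+a)*u+[0,0,.16]).round(1) for a in(.021,-.021)],'belly rear z.102',proj('wrist',c+(o-.03)*u+[0,0,.102]).round(1),'ring rear',proj('wrist',c-.036*u+[0,0,.03]).round(1))
E
```

```text
col [(30, np.int64(129), np.int64(130), np.int64(134)), (33, np.int64(128), np.int64(129), np.int64(134)), (36, np.int64(128), np.int64(129), np.int64(134)), (39, np.int64(129), np.int64(130), np.int64(135)), (42, np.int64(141), np.int64(141), np.int64(144)), (45, np.int64(143), np.int64(143), np.int64(145)), (48, np.int64(143), np.int64(143), np.int64(145)), (51, np.int64(143), np.int64(143), np.int64(145)), (54, np.int64(143), np.int64(143), np.int64(146)), (57, np.int64(120), np.int64(120), np.int64(124)), (60, np.int64(134), np.int64(135), np.int64(137)), (63, np.int64(120), np.int64(120), np.int64(120)), (66, np.int64(87), np.int64(87), np.int64(83)), (69, np.int64(88), np.int64(88), np.int64(84)), (72, np.int64(87), np.int64(88), np.int64(84)), (75, np.int64(87), np.int64(87), np.int64(84)), (78, np.int64(87), np.int64(87), np.int64(84)), (81, np.int64(87), np.int64(87), np.int64(84)), (84, np.int64(87), np.int64(87), np.int64(84)), (87, np.int64(87), np.int64(87), np.int64(84)), (90, np.int64(87), np.int64(87), np.int64(84)), (93, np.int64(87), np.int64(87), np.int64(84)), (96
[... 2108 characters left out ...]
p.int64(88), np.int64(85)), (280, np.int64(142), np.int64(142), np.int64(146)), (284, np.int64(99), np.int64(102), np.int64(106)), (288, np.int64(168), np.int64(179), np.int64(186)), (292, np.int64(167), np.int64(178), np.int64(185)), (296, np.int64(168), np.int64(178), np.int64(185)), (300, np.int64(168), np.int64(179), np.int64(185)), (304, np.int64(168), np.int64(180), np.int64(186)), (308, np.int64(141), np.int64(144), np.int64(146))]
0 mouth front/rear outer [array([254.3,  67.9]), array([254.2, 125. ])] belly rear z.102 [254.1 130.3] ring rear [254.1 130.2]
0.006 mouth front/rear outer [array([254.3,  59.2]), array([254.2, 117.1])] belly rear z.102 [254.1 124. ] ring rear [254.1 130.2]
```

Measured against the disc centre, the pot sits 7 mm forward and 1.5 mm sideways, upright, with its spout along tool x. I'll regrip, lift 3 mm, and correct it.

Emit:
{"method": "drive_tool", "body": {"deltas": [[[25,0,0,0],[50,1,0,0],[73,1,0,0],[81,1,0,0],[81,1,10,0]]]}}

```text
t: 16.95
tcp_pos: [0.4819, -0.0624, 0.2566]
tool_rot: [0.839, -0.544, 0.001, -0.0]
force: [0.0, 1.1, -0.1]
finger_gap: 0.938
gripper_force: 0.0
```

Emit:
{"method": "drive_tool", "body": {"deltas": [[[0,0,10,0],[0,0,40,0],[0,0,75,0],[0,0,108,0],[0,0,124,0]]]}}

```text
t: 17.37
tcp_pos: [0.4768, -0.0587, 0.1284]
tool_rot: [0.84, -0.543, -0.004, 0.001]
force: [-0.7, 0.2, 0.9]
finger_gap: 0.934
gripper_force: 0.0
```

Emit:
{"method": "drive_tool", "body": {"deltas": [[[0,0,0,0],[0,0,0,0],[0,0,0,0],[0,0,0,0]]], "jaw": 46}}

```text
t: 17.7
tcp_pos: [0.4806, -0.0595, 0.1339]
tool_rot: [0.84, -0.542, 0.001, -0.0]
force: [0.6, -0.7, 0.0]
finger_gap: 0.536
gripper_force: 0.0
```

```bash
python3 - <<'E'
from h import *
go((.480,-.0593,.131),-65.7)
E
```

```text
t 17.7 tcp [ 0.4806 -0.0595  0.1339] yaw -65.68 F [ 0.6 -0.7  0. ] gap 0.5356304353870194 0.0
delta mm [-0.5  0.5  2.9] turn 0.0
```

Emit:
{"method": "drive_tool", "body": {"deltas": [[[0,0,0,0],[0,0,0,0],[0,0,0,0],[0,0,0,0]]], "jaw": 38, "force": 20}}

```text
t: 18.03
tcp_pos: [0.4807, -0.0595, 0.1341]
tool_rot: [0.84, -0.542, 0.002, -0.0]
force: [-0.5, -0.4, 6.9]
finger_gap: 0.479
gripper_force: 20.9
```

Emit:
{"method": "drive_tool", "body": {"deltas": [[[0,0,-3,0],[-3,-0.5,-3,0],[-7,-1.5,-3,0],[-7,-1.5,-3,0],[-7,-1.5,-3,0]]]}}

```text
t: 18.45
tcp_pos: [0.4774, -0.0514, 0.1354]
tool_rot: [0.84, -0.542, -0.001, 0.0]
force: [-0.3, -0.1, -3.2]
finger_gap: 0.48
gripper_force: 21.0
```

```bash
python3 tilt.py w_r.png; python3 - <<'E'
from h import *
go((.4782,-.0523,.1339),-65.7)
c=np.array([.4785,-.0523,0]);u=np.array([.412,-.911,0])
r=cv2.imread('pics/w_r.png')[:,248:264].mean((1,2));print([(i,int(r[i])) for i in range(225,345,2)])
print([proj('wrist',c+a*u+[0,0,.163]).round(1) for a in(.021,-.021)])
E
```

```text
t 18.5 tcp [ 0.4777 -0.0516  0.1355] yaw -65.64 F [ 0.5 -0.7 -4.3] gap 0.4786664795397618 21.023131012916565
delta mm [ 0.9  0.1 -0.5] turn 0.001
t 18.5 tcp [ 0.4777 -0.0516  0.1355] yaw -65.64 F [ 0.5 -0.7 -4.3] gap 0.4786664795397618 21.023131012916565
delta mm [ 0.8 -0.2  1.6] turn 0.001
[(225, 76), (227, 76), (229, 79), (231, 124), (233, 150), (235, 152), (237, 126), (239, 90), (241, 92), (243, 92), (245, 92), (247, 92), (249, 93), (251, 92), (253, 92), (255, 92), (257, 92), (259, 92), (261, 92), (263, 92), (265, 93), (267, 93), (269, 92), (271, 92), (273, 92), (275, 92), (277, 92), (279, 92), (281, 92), (283, 92), (285, 92), (287, 92), (289, 92), (291, 91), (293, 92), (295, 92), (297, 91), (299, 92), (301, 92), (303, 92), (305, 92), (307, 92), (309, 91), (311, 100), (313, 144), (315, 153), (317, 142), (319, 137), (321, 138), (323, 139), (325, 138), (327, 137), (329, 137), (331, 138), (333, 137), (335, 136), (337, 137), (339, 114), (341, 40), (343, 21)]
[array([255.7, 227.8]), array([255.5, 316.9])]
```

Emit:
{"method": "drive_tool", "body": {"deltas": [[[1,0,0.7,0],[1,0,1.4,0],[1,0,1.4,0]]]}}

```text
t: 18.75
tcp_pos: [0.4786, -0.0531, 0.1342]
tool_rot: [0.84, -0.542, -0.0, 0.0]
force: [0.3, 0.4, -4.0]
finger_gap: 0.477
gripper_force: 21.0
```

Emit:
{"method": "drive_tool", "body": {"deltas": [[[0,0,0.6,0],[0,0,0.6,0],[0,0,0.6,0]]]}}

```text
t: 19.0
tcp_pos: [0.4786, -0.053, 0.1342]
tool_rot: [0.84, -0.542, 0.0, -0.0]
force: [-2.1, 0.9, 2.6]
finger_gap: 0.477
gripper_force: 21.5
```

Seated. I'll release slowly, then open and rise.

Emit:
{"method": "drive_tool", "body": {"deltas": [[[0,0,-0.3,0],[0,0,-0.3,0]]], "jaw": 41.2}}

```text
t: 19.17
tcp_pos: [0.4786, -0.053, 0.1341]
tool_rot: [0.84, -0.542, 0.0, -0.0]
force: [-0.8, 0.7, -0.4]
finger_gap: 0.484
gripper_force: 4.6
```

Emit:
{"method": "drive_tool", "body": {"deltas": [[[0,0,0,0],[0,0,0,0]]], "jaw": 44}}

```text
t: 19.33
tcp_pos: [0.4789, -0.0531, 0.1342]
tool_rot: [0.84, -0.542, 0.0, -0.0]
force: [0.7, 0.0, -0.2]
finger_gap: 0.514
gripper_force: 0.0
```

Emit:
{"method": "drive_tool", "body": {"deltas": [[[0,0,0,0],[0,0,0,0],[0,0,0,0],[0,0,-5,0],[0,0,-15,0]]], "jaw": 80}}

```text
t: 19.75
tcp_pos: [0.4777, -0.0527, 0.1486]
tool_rot: [0.84, -0.542, -0.001, 0.0]
force: [0.3, 0.4, 0.2]
finger_gap: 0.939
gripper_force: 0.0
```

Emit:
{"method": "drive_tool", "body": {"deltas": [[[0,0,-30,0],[-10,0,-60,0],[-40,0,-90,0],[-75,0,-118,0],[-75,0,-118,0]]]}}

```text
t: 20.17
tcp_pos: [0.447, 0.0184, 0.2714]
tool_rot: [0.841, -0.541, 0.002, -0.002]
force: [-0.9, 0.6, -0.4]
finger_gap: 0.939
gripper_force: 0.0
```

Emit:
{"method": "drive_tool", "body": {"deltas": [[[0,0,0,0],[0,0,0,0]]]}}

```text
t: 20.33
tcp_pos: [0.4477, 0.0153, 0.2673]
tool_rot: [0.841, -0.542, 0.001, 0.0]
force: [0.3, 0.1, -0.8]
finger_gap: 0.935
gripper_force: 0.0
```

```bash
python3 - <<'E'
from h import *
go((.5855,-.2885,.25),173)
im0=vision.snapshot('wrist')[:,:,::-1].copy();cv2.imwrite('pics/wrist_s.png',im0);im=im0.astype(int)
v=im[:,250:262].mean((1,2)).astype(int);print('col',[(y,v[y]) for y in range(50,165,2)])
for rr in(84,90):
  v=im[rr-2:rr+3].mean((0,2)).astype(int);print('row',rr,[(x,v[x]) for x in range(206,306,2)])
v=im[15:20].mean((0,2)).astype(int);print('spout row17',[(x,v[x]) for x in range(226,286,2)])
c=np.array([.4785,-.0523,0]);u=np.array([.412,-.911,0])
print('mouth front/rear outer',[proj('wrist',c+a*u+[0,0,.16]).round(1) for a in(.021,0,-.021)],'belly rear z.102',proj('wrist',c-.03*u+[0,0,.102]).round(1),'spout tip',proj('wrist',c+.07*u+[0,0,.108]).round(1))
E
```

```text
t 20.33 tcp [0.4477 0.0153 0.2673] yaw -65.61 F [ 0.3  0.1 -0.8] gap 0.9346397857090294 0.0
delta mm [ 3.336e+02 -1.000e-01  1.730e+01] turn 2.119
col [(50, np.int64(141)), (52, np.int64(142)), (54, np.int64(142)), (56, np.int64(142)), (58, np.int64(142)), (60, np.int64(143)), (62, np.int64(143)), (64, np.int64(139)), (66, np.int64(101)), (68, np.int64(90)), (70, np.int64(133)), (72, np.int64(140)), (74, np.int64(99)), (76, np.int64(85)), (78, np.int64(86)), (80, np.int64(86)), (82, np.int64(86)), (84, np.int64(86)), (86, np.int64(86)), (88, np.int64(86)), (90, np.int64(86)), (92, np.int64(86)), (94, np.int64(86)), (96, np.int64(86)), (98, np.int64(85)), (100, np.int64(85)), (102, np.int64(85)), (104, np.int64(85)), (106, np.int64(85)), (108, np.int64(85)), (110, np.int64(85)), (112, np.int64(84)), (114, np.int64(85)), (116, np.int64(84)), (118, np.int64(84)), (120, np.int64(97)), (122, np.int64(137)), (124, np.int64(140)), (126, np.int64(134)), (128, np.int64(134)), (130, np.int64(160)), (132, np.int64(177)), (134, np.int64(177)), (136, np.int64(176)), (138, np.int64(176)), (140, np
[... 2572 characters left out ...]
), (236, np.int64(128)), (238, np.int64(128)), (240, np.int64(126)), (242, np.int64(117)), (244, np.int64(118)), (246, np.int64(124)), (248, np.int64(125)), (250, np.int64(126)), (252, np.int64(126)), (254, np.int64(127)), (256, np.int64(129)), (258, np.int64(131)), (260, np.int64(128)), (262, np.int64(116)), (264, np.int64(107)), (266, np.int64(121)), (268, np.int64(127)), (270, np.int64(127)), (272, np.int64(126)), (274, np.int64(127)), (276, np.int64(127)), (278, np.int64(126)), (280, np.int64(127)), (282, np.int64(127)), (284, np.int64(128))]
mouth front/rear outer [array([254.6,  67.8]), array([254.6,  97. ]), array([254.6, 124.9])] belly rear z.102 [254.4 130.2] spout tip [254.4  13.7]
```

The pot is centred to within about 1 mm, upright, with the spout on the canister bearing. Next I'll move to the canister and look from close by.

Emit:
{"method": "drive_tool", "body": {"deltas": [[[30,6,-5,0],[65,14,-5,0],[100,22,-5,0],[135,29,-5,0],[170,37,-5,0]]]}}

```text
t: 20.8
tcp_pos: [0.4837, -0.1574, 0.2704]
tool_rot: [0.84, -0.543, -0.001, 0.0]
force: [-0.3, 0.3, 0.2]
finger_gap: 0.935
gripper_force: 0.0
```

Emit:
{"method": "drive_tool", "body": {"deltas": [[[35,7,0,-0.1],[70,15,0,-0.2],[100,22,0,-0.3],[120,26,0,-0.4],[125,27,0,-0.5]]]}}

```text
t: 21.22
tcp_pos: [0.5109, -0.2854, 0.2697]
tool_rot: [0.948, -0.318, -0.001, 0.0]
force: [0.1, -0.3, 0.3]
finger_gap: 0.94
gripper_force: 0.0
```

Emit:
{"method": "drive_tool", "body": {"deltas": [[[0,0,0,-0.12],[0,0,0,-0.24],[0,0,0,-0.36],[0,0,0,-0.48],[0,0,0,-0.52]]]}}

```text
t: 21.63
tcp_pos: [0.51, -0.281, 0.2697]
tool_rot: [0.998, -0.062, -0.002, -0.001]
force: [-0.1, -0.3, 0.1]
finger_gap: 0.937
gripper_force: 0.0
```

Emit:
{"method": "drive_tool", "body": {"deltas": [[[0,0,0,0],[0,0,0,0]]]}}

```text
t: 21.8
tcp_pos: [0.5102, -0.2806, 0.2704]
tool_rot: [0.998, -0.064, -0.001, -0.001]
force: [0.2, -0.9, -0.6]
finger_gap: 0.934
gripper_force: 0.0
```

```bash
python3 - <<'E'
from h import *
go((.5855,-.2885,.157),173-180)
im=vision.snapshot('wrist')[:,:,::-1].copy();cv2.imwrite('pics/wrist_c.png',im)
hs=cv2.cvtColor(im,cv2.COLOR_BGR2HSV)
n=((hs[...,0]>12)&(hs[...,0]<32)&(hs[...,1]>110)).astype(np.uint8)
N,l,s,c=cv2.connectedComponentsWithStats(n);print('brass',[(s[i].tolist(),c[i].round(1).tolist()) for i in range(1,N) if s[i,4]>20])
K=lambda a,b,z:proj('wrist',(a,b,z)).round(1)
cx,cy=.5855,-.2885
print('head centre',K(cx,cy,.194),'noz',K(cx-.0655,cy+.008,.164))
e=K(cx,cy,.194).astype(int);sub=im[max(0,e[1]-60):e[1]+100,e[0]-70:e[0]+70]
g=cv2.cvtColor(sub,cv2.COLOR_BGR2GRAY);print('origin',e[0]-70,max(0,e[1]-60))
for y in range(0,g.shape[0],5):print(' '.join(f'{g[y,x]:3d}' for x in range(0,140,4)))
E
```

```text
t 21.8 tcp [ 0.5102 -0.2806  0.2704] yaw -7.39 F [ 0.2 -0.9 -0.6] gap 0.9341628942627995 0.0
delta mm [ 75.7  -1.9 113.4] turn -0.007
brass [([486, 23, 26, 12, 235], [498.9, 28.3]), ([251, 146, 12, 32, 334], [256.4, 160.8]), ([462, 170, 20, 29, 369], [470.8, 183.4]), ([326, 267, 23, 36, 467], [335.8, 286.3])]
head centre [253.1  95.4] noz [253.9 179.5]
origin 183 35
135 136 137 135 138 137 137 138 136 136 138 138 137 136 138 139 138 140 139 141 139 139 139 137 139 138 139 137 138 136 137 136 137 134 136
136 135 133 133 135 134 135 137 136 136 137 138 137 138 139 139 140 141 140 139 141 140 139 138 138 139 137 139 138 135 136 137 135 138 135
135 134 133 133 135 135 135 135 135 137 138 138 139 139 139 140 139 131 117 122 134 126 136 139 135 120 124 139 139 137 137 137 136 137 134
132 132 133 134 133 135 134 133 135 137 137 138 111 112 113 115 114 118 120 120 119 120 105  86  90  87 101 138 138 139 137 138 137 137 136
132 132 133 134 135 135 136 134 136 137 136 137 122 126 125 124 124 124 124 125 125 124 108  81  86  86  89 140 139 138 136 137 136 138 136
132 132 131 133 135 134 130 123
[... 3048 characters left out ...]

134 135 135 135 134 133 135 134 134 134 135 133 131 134 133 132 133 137 144 132 113 136 136 135 135 135 136 136 137 137 137 134 135 136 136
136 135 135 135 136 136 135 134 135 135 135 135 135 134 134 133 134 131 143 130 124 134 135 137 137 135 135 137 136 136 135 135 135 136 135
135 135 133 135 138 135 135 133 133 134 134 134 132 133 132 132 134 135 136 135 135 134 134 136 134 135 135 135 132 135 136 136 137 135 137
134 135 137 135 136 134 133 134 133 133 135 135 133 133 133 134 133 134 133 135 136 136 135 135 135 135 137 136 135 136 136 134 136 134 136
136 136 136 136 136 134 135 134 133 134 134 134 132 133 133 134 134 133 135 132 133 134 134 136 135 136 135 133 136 132 135 136 136 136 137
```

```bash
python3 - <<'E'
from h import *
hs=cv2.cvtColor(cv2.imread('pics/wrist_c.png'),cv2.COLOR_BGR2HSV)
n=((hs[...,0]>12)&(hs[...,0]<32)&(hs[...,1]>110))
ys,xs=np.where(n[146:180,245:270]);p=np.polyfit(ys+146,xs+245,1);print('nozzle line',np.polyval(p,[150,176]))
# subpixel top edges
g=cv2.cvtColor(cv2.imread('pics/wrist_c.png'),cv2.COLOR_BGR2GRAY).astype(int)
P=lambda c,z:plane('wrist',c,z)
f,k=P((249.5,49),.194),P((253.7,129),.194);c=(f+k)/2;d=k-f
print('head centre',c.round(4),'len',np.linalg.norm(d),'dir',np.degrees(np.arctan2(d[1],d[0])))
t=P((np.polyval(p,177),177),.164);b=P((np.polyval(p,146),146),.164);print('tip',t.round(4),'dir from centre',np.degrees(np.arctan2(*(t-c)[1::-1])),'nozzle line dir',np.degrees(np.arctan2(*(t-b)[1::-1])),np.linalg.norm((t-c)[:2]))
w=P((229.5,60),.194)-P((270.5,60),.194);print('width',np.linalg.norm(w))
go((c[0],c[1],.157),170)
E
```

```text
nozzle line [255.93394025 257.07638856]
head centre [ 0.5888 -0.288   0.194 ] len 0.05117024180078162 dir 175.6657055502155
tip [ 0.5218 -0.2834  0.164 ] dir from centre 176.14438172806527 nozzle line dir 175.2360360248713 0.06719036038725199
width 0.026878339803448396
t 21.85 tcp [ 0.5103 -0.2805  0.2707] yaw -7.36 F [ 1.4 -0.6  0.1] gap 0.9380143626006942 0.0
delta mm [ 78.8  -2.6 113.7] turn -3.096
```

Emit:
{"method": "drive_tool", "body": {"deltas": [[[20,-1,0,-0.02],[45,-2,0,-0.053],[67,-2,0,-0.053],[77,-2,0,-0.053],[77,-2,0,-0.053]]]}}

```text
t: 22.27
tcp_pos: [0.5894, -0.2881, 0.2712]
tool_rot: [0.999, -0.037, 0.0, 0.0]
force: [-0.5, 0.3, 0.1]
finger_gap: 0.937
gripper_force: 0.0
```

Emit:
{"method": "drive_tool", "body": {"deltas": [[[0,0,25,0],[0,0,55,0],[0,0,85,0],[0,0,105,0],[0,0,112,0]]]}}

```text
t: 22.68
tcp_pos: [0.5842, -0.286, 0.1558]
tool_rot: [0.999, -0.037, -0.004, -0.002]
force: [-0.6, 1.6, -0.0]
finger_gap: 0.939
gripper_force: 0.0
```

Emit:
{"method": "drive_tool", "body": {"deltas": [[[0,0,0,0],[0,0,0,0],[0,0,0,0],[0,0,0,0],[0,0,0,0]]], "jaw": 36}}

```text
t: 23.1
tcp_pos: [0.5882, -0.2881, 0.1618]
tool_rot: [0.999, -0.037, 0.001, 0.001]
force: [0.4, 0.8, 0.2]
finger_gap: 0.422
gripper_force: 0.0
```

```bash
python3 - <<'E'
from h import *
go((.587,-.288,.158),-4.3)
E
```

```text
t 23.1 tcp [ 0.5882 -0.2881  0.1618] yaw -4.2 F [0.4 0.8 0.2] gap 0.4221452086817707 0.0
delta mm [-1.2  0.   3.8] turn 0.002
```

Emit:
{"method": "drive_tool", "body": {"deltas": [[[-1,0,3,0],[-1,0,3,0],[-1,0,3,0],[-1,0,3,0],[-1,0,3,0]]], "jaw": 20, "force": 30}}

```text
t: 23.52
tcp_pos: [0.5881, -0.2898, 0.1592]
tool_rot: [0.999, -0.037, 0.002, 0.002]
force: [1.7, -4.5, 4.8]
finger_gap: 0.353
gripper_force: 35.3
```

Emit:
{"method": "drive_tool", "body": {"deltas": [[[0,0,0,0.09],[0,0,0,0.18],[0,0,0,0.27],[0,0,0,0.36],[0,0,0,0.45]]]}}

```text
t: 23.93
tcp_pos: [0.5881, -0.2901, 0.1593]
tool_rot: [0.965, -0.261, 0.003, 0.002]
force: [0.8, -4.8, 6.3]
finger_gap: 0.347
gripper_force: 35.2
```

```bash
python3 - <<'E'
from h import *
go((.587,-.288,.158),-65.3);print(manip.sense()['ft_torque'])
E
```

```text
t 23.93 tcp [ 0.5881 -0.2901  0.1593] yaw -30.2 F [ 0.8 -4.8  6.3] gap 0.34678372331645246 35.23272514343262
delta mm [-2.  -1.3  1.3] turn 0.613
[-0.81493881 -0.07777516  0.09352462]
```

Emit:
{"method": "drive_tool", "body": {"deltas": [[[0,1,-2,0.09],[0,1,-4,0.18],[0,1,-4,0.27],[0,1,-4,0.36],[0,1,-4,0.45]]]}}

```text
t: 24.35
tcp_pos: [0.5878, -0.2905, 0.1619]
tool_rot: [0.883, -0.469, 0.003, 0.001]
force: [2.0, -4.1, -0.7]
finger_gap: 0.35
gripper_force: 34.5
```

Emit:
{"method": "drive_tool", "body": {"deltas": [[[0,0,0,0.08],[0,0,0,0.163],[0,0,0,0.163],[0,0,0,0.163]]]}}

```text
t: 24.68
tcp_pos: [0.5877, -0.2905, 0.1619]
tool_rot: [0.843, -0.538, 0.003, 0.001]
force: [2.4, -5.0, -0.9]
finger_gap: 0.346
gripper_force: 34.6
```

```bash
python3 - <<'E'
from h import *
go((.587,-.288,.158),-65.3);print(manip.sense()['ft_torque'])
E
```

```text
t 24.68 tcp [ 0.5877 -0.2905  0.1619] yaw -65.14 F [ 2.4 -5.  -0.9] gap 0.34612395672320345 34.55957472324371
delta mm [-2.6 -0.4  3.9] turn 0.003
[-0.79696237 -0.41145647 -0.08714414]
```

Emit:
{"method": "drive_tool", "body": {"deltas": [[[0,0,0,0],[0,0,0,0],[0,0,0,0],[0,0,-10,0],[0,0,-35,0]]], "jaw": 80}}

```text
t: 25.1
tcp_pos: [0.5835, -0.2862, 0.1929]
tool_rot: [0.843, -0.538, -0.005, -0.0]
force: [-0.3, 0.5, -0.1]
finger_gap: 0.938
gripper_force: 0.0
```

Emit:
{"method": "drive_tool", "body": {"deltas": [[[0,0,-25,0],[-20,0,-50,0],[-50,0,-73,0],[-77,0,-73,0],[-77,0,-73,0]]]}}

```text
t: 25.52
tcp_pos: [0.5515, -0.2137, 0.2716]
tool_rot: [0.844, -0.537, -0.001, -0.001]
force: [-0.9, -0.6, -0.5]
finger_gap: 0.934
gripper_force: 0.0
```

Emit:
{"method": "drive_tool", "body": {"deltas": [[[0,0,0,0],[0,0,0,0],[0,0,0,0]]], "jaw": 0}}

```text
t: 25.77
tcp_pos: [0.5539, -0.2192, 0.2689]
tool_rot: [0.843, -0.538, 0.0, 0.0]
force: [-0.2, -0.0, -0.7]
finger_gap: 0.53
gripper_force: 0.0
```

```bash
python3 - <<'E'
from h import *
go((.588,-.291,.205),-65.3)
im=vision.snapshot('wrist')[:,:,::-1].copy();cv2.imwrite('pics/wrist_d.png',im)
hs=cv2.cvtColor(im,cv2.COLOR_BGR2HSV)
n=((hs[...,0]>12)&(hs[...,0]<32)&(hs[...,1]>110));ys,xs=np.where(n[120:200,235:280]);ys+=120;xs+=235;print(len(ys),ys.min(),ys.max())
p=np.polyfit(ys,xs,1);P=lambda y:plane('wrist',(np.polyval(p,y),y),.164);b,t=P(ys.min()),P(ys.max())
print('tip',t.round(4),'line dir',np.degrees(np.arctan2(*(t-b)[1::-1])))
a=np.radians(114.7);print('axis from tip',(t[:2]-.066*np.array([np.cos(a),np.sin(a)])).round(4))
for ax in((.587,-.288),(.588,-.291)):print('tip bearing from axis',np.degrees(np.arctan2(t[1]-ax[1],t[0]-ax[0])),'pot bearing',np.degrees(np.arctan2(-.0523-ax[1],.4785-ax[0])))
g=cv2.cvtColor(im,cv2.COLOR_BGR2GRAY)
for y in range(40,140,8):print(y,' '.join(f'{g[y,x]}' for x in range(220,288,2)))
print(proj('wrist',(.588,-.291,.194)))
E
```

```text
t 25.77 tcp [ 0.5539 -0.2192  0.2689] yaw -65.12 F [-0.2 -0.  -0.7] gap 0.5298690312820898 0.0
delta mm [79.5 -0.7 63.9] turn 0.003
337 146 177
tip [ 0.5602 -0.2288  0.164 ] line dir 114.86839353004403
axis from tip [ 0.5878 -0.2888]
tip bearing from axis 114.36491954216768 pot bearing 114.71807768651196
tip bearing from axis 114.0902295962291 pot bearing 114.6425716498571
40 140 141 141 142 133 105 115 133 140 142 143 142 142 142 142 141 141 141 141 142 142 142 142 140 141 141 141 141 142 142 142 141 141 141
48 141 142 141 119 90 90 91 103 110 109 111 110 108 109 109 109 107 108 106 105 106 104 103 103 104 102 99 102 132 141 142 140 139 140
56 142 139 105 91 92 88 103 121 127 127 127 127 128 127 127 128 127 127 127 127 127 128 127 127 128 128 124 109 120 144 143 142 141 141
64 133 100 92 91 91 99 105 120 126 126 127 126 127 127 126 127 127 128 128 127 127 127 128 127 127 128 124 107 103 98 91 90 90 91
72 92 95 132 146 144 132 105 119 126 126 126 125 126 127 127 127 128 126 127 127 127 127 126 127 127 127 122 108 125 141 142 137 104 90
80 136 153 149 147 150 146 108 119 126 126 126 1
[... 368 characters left out ...]

104 161 171 172 172 171 167 118 115 126 126 127 126 127 127 126 126 126 126 127 126 126 126 126 126 127 126 118 116 166 170 168 169 169 165
112 89 123 171 176 178 176 129 114 125 127 127 127 126 126 127 125 125 126 127 126 126 126 126 127 127 126 117 121 175 178 174 173 139 91
120 91 90 90 88 122 164 128 115 126 127 126 125 127 126 126 127 127 126 127 126 126 126 126 127 126 125 116 126 174 141 94 90 90 99
128 133 128 114 102 94 89 94 114 125 126 126 127 126 127 126 127 126 127 126 126 126 126 127 126 126 125 116 94 90 92 90 90 119 138
136 135 135 136 137 137 135 137 136 137 137 136 120 96 108 114 121 125 125 124 119 108 92 85 90 90 89 89 90 88 88 107 133 137 136
[254.20898241  87.68687004]
```

The nozzle points at 114.4 degrees against a pot bearing of 114.7 degrees, which is good. Next I'll press the head with closed fingers.

Emit:
{"method": "drive_tool", "body": {"deltas": [[[25,0,0,0],[50,-1,0,0],[70,-1,0,0],[78,-1,0,0],[78,-1,20,0]]]}}

```text
t: 26.23
tcp_pos: [0.5902, -0.2931, 0.2521]
tool_rot: [0.842, -0.539, 0.005, 0.0]
force: [-0.1, -0.1, 1.1]
finger_gap: 0.0
gripper_force: 0.0
```

Emit:
{"method": "drive_tool", "body": {"deltas": [[[0,0,15,0],[0,0,30,0],[0,0,40,0],[0,0,40,0],[0,0,40,0]]]}}

```text
t: 26.65
tcp_pos: [0.587, -0.2886, 0.2084]
tool_rot: [0.843, -0.538, -0.001, -0.0]
force: [-0.2, 0.1, -0.4]
finger_gap: 0.001
gripper_force: 0.0
```

Emit:
{"method": "drive_tool", "body": {"deltas": [[[0,0,4,0],[0,0,8,0],[0,0,11,0],[0,0,14,0],[0,0,14,0]]]}}

```text
t: 27.07
tcp_pos: [0.587, -0.2885, 0.1946]
tool_rot: [0.843, -0.538, -0.0, -0.0]
force: [0.1, -0.5, 0.3]
finger_gap: 0.006
gripper_force: 0.0
```

```bash
python3 - <<'E'
from h import *
go((.5878,-.2895,.184),-65.3)
E
```

```text
t 27.07 tcp [ 0.587  -0.2885  0.1946] yaw -65.1 F [ 0.1 -0.5  0.3] gap 0.005870403053596705 0.0
delta mm [ 1.2 -0.3 10.6] turn 0.004
```

Just above the head. Pressing in steps.

Emit:
{"method": "drive_tool", "body": {"deltas": [[[1,0,3,0],[1,0,6,0],[1,0,9,0],[1,0,11,0],[1,0,11,0]]]}}

```text
t: 27.48
tcp_pos: [0.5877, -0.2892, 0.1851]
tool_rot: [0.843, -0.538, -0.0, -0.0]
force: [-1.9, 2.9, 7.7]
finger_gap: 0.004
gripper_force: 4.1
```

Emit:
{"method": "drive_tool", "body": {"deltas": [[[0,0,1,0],[0,0,2,0],[0,0,2,0]]]}}

```text
t: 27.73
tcp_pos: [0.5877, -0.2892, 0.184]
tool_rot: [0.843, -0.538, 0.0, -0.0]
force: [-2.4, 2.4, 10.5]
finger_gap: -0.005
gripper_force: 4.8
```

Emit:
{"method": "drive_tool", "body": {"deltas": [[[0,0,1,0],[0,0,2.5,0],[0,0,2.5,0],[0,0,2.5,0]]]}}

```text
t: 28.07
tcp_pos: [0.5879, -0.2893, 0.1839]
tool_rot: [0.843, -0.538, 0.001, -0.0]
force: [-5.6, 5.1, 18.8]
finger_gap: 0.003
gripper_force: 9.3
```

The head is at its stop: z stays at 0.184 while the force rises to 19 N. Releasing upwards.

Emit:
{"method": "drive_tool", "body": {"deltas": [[[0,0,-4,0],[0,0,-9,0],[0,0,-16,0],[0,0,-30,0],[0,0,-55,0]]]}}

```text
t: 28.48
tcp_pos: [0.5863, -0.2889, 0.2323]
tool_rot: [0.843, -0.538, -0.003, -0.0]
force: [0.2, -0.4, 0.9]
finger_gap: 0.005
gripper_force: 0.0
```

Emit:
{"method": "drive_tool", "body": {"deltas": [[[-10,0,-20,0],[-35,0,-30,0],[-60,0,-30,0],[-77,0,-30,0],[-77,0,-30,0]]]}}

```text
t: 28.9
tcp_pos: [0.5537, -0.2167, 0.2649]
tool_rot: [0.843, -0.537, -0.001, -0.0]
force: [0.3, 0.0, -0.2]
finger_gap: 0.002
gripper_force: 0.0
```

Emit:
{"method": "drive_tool", "body": {"deltas": [[[0,0,0,0],[0,0,0,0],[0,0,0,0]]]}}

```text
t: 29.15
tcp_pos: [0.556, -0.221, 0.2644]
tool_rot: [0.843, -0.538, 0.0, 0.0]
force: [0.1, 0.0, -0.7]
finger_gap: -0.002
gripper_force: 0.0
```

```bash
python3 - <<'E'
from h import *
go((.588,-.291,.205),-65.3)
im=vision.snapshot('wrist')[:,:,::-1].copy()
hs=cv2.cvtColor(im,cv2.COLOR_BGR2HSV)
n=((hs[...,0]>12)&(hs[...,0]<32)&(hs[...,1]>110));ys,xs=np.where(n[120:200,235:280]);ys+=120;xs+=235
p=np.polyfit(ys,xs,1);P=lambda y:plane('wrist',(np.polyval(p,y),y),.164);b,t=P(ys.min()),P(ys.max())
print('tip',t.round(4),np.degrees(np.arctan2(*(t-b)[1::-1])),'bearing',np.degrees(np.arctan2(t[1]+.289,t[0]-.5878)))
for k in('scene','side'):
    a=vision.snapshot(k)[:,:,::-1];cv2.imwrite(f'pics/{k}_z.png',a)
    for nm,c in(('pot',(.4785,-.0523,.09)),('crucible',(.376,.341,.02)),('tin',(.337,-.378,.03)),('file',(.773,-.004,.01)),('canister',(.588,-.289,.1))):
        e=proj(k,c).astype(int);s=np.s_[max(0,e[1]-12):e[1]+12,max(0,e[0]-12):e[0]+12];r=cv2.imread(f'pics/{k}0.png')
        r2=cv2.imread(f'pics/{k}_p.png');print(k,nm,'vs start',cv2.absdiff(a.copy(),r)[s].mean().round(1),'vs before recentre',cv2.absdiff(a.copy(),r2)[s].mean().round(1))
s=cv2.imread('pics/scene_z.png').astype(int);pm=(s[...,2]-s[...,0]>=3)&(s.mean(2)<140)
for y in(178,180,192,196,200):x=np.where(pm[y,236:264])[0]+236;print(y,x.min(),x.max(),end='; ')
E
```

```text
t 29.15 tcp [ 0.556  -0.221   0.2644] yaw -65.14 F [ 0.1  0.  -0.7] gap -0.0018485899034389648 0.0
delta mm [77.   0.3 59.4] turn 0.003
tip [ 0.5603 -0.229   0.164 ] 114.60452168078331 bearing 114.58731863675602
scene pot vs start 35.7 vs before recentre 9.9
scene crucible vs start 7.5 vs before recentre 1.3
scene tin vs start 2.1 vs before recentre 2.1
scene file vs start 1.3 vs before recentre 1.2
scene canister vs start 3.2 vs before recentre 3.0
side pot vs start 63.2 vs before recentre 12.9
side crucible vs start 17.2 vs before recentre 39.5
side tin vs start 2.2 vs before recentre 4.4
side file vs start 2.3 vs before recentre 4.4
side canister vs start 14.2 vs before recentre 15.7
178 242 255; 180 241 256; 192 236 257; 196 239 258; 200 239 258;
```

```bash
python3 -c "
from station import manip
print(manip.sign_off())"
```

```text
the job is handed in; nothing more can be done
None
```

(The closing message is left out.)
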